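# Strip the filling-head pile into the wash places

### The job

Take the pile of filling-head parts apart from the top down, one part at a time, and set each in its own place: the nozzle in the round dish, the square flange in the square tray, the ring over the post, and the long block in the long tray. Each part ends flat on the floor of its place, inside the rim, the same way up as in the pile, and let go. Set the parts down rather than dropping or toppling them, and leave the air filter and the jar where they stand.

Things in the scene. Friction and masses are not known exactly. Their poses are not given: they have to be found in the camera images.
- nozzle: Stainless filling nozzle, top of the pile, 50 mm high, 0.15 kg or so: round foot 36 mm across and 12 mm high, a short cone up to 22 mm, then an upright round neck 26 mm across from 22 to 50 mm. Origin: centre of the underside, z up.
- flange: Square stainless flange block, second from the top, 42 x 42 mm, 36 mm high, about 0.35 kg, small dark holes at the corners of its top. Origin: centre of the underside, z up, x and y square to its sides.
- ring: Stainless spacer ring, third from the top, outside 60 mm across, bore 36 mm right through, 36 mm high, about 0.3 kg. Origin: on its axis at the underside, z up.
- block: Long aluminium valve block, bottom of the pile, standing on the bench, 120 mm (x) x 60 mm (y) x 38 mm high, about 0.6 kg. Origin: centre of the underside, z up.
- round_dish: Round white plastic dish fixed to the bench: inside 60 mm across, rim 5 mm thick and 10 mm above the bench, floor 4 mm above the bench. Place of the nozzle. Origin: centre of the underside (bench height), z up.
- square_tray: Square white plastic tray fixed to the bench: inside 64 x 64 mm, rim 5 mm thick and 10 mm above the bench, floor 4 mm above the bench. Place of the flange. Origin: centre of the underside (bench height), x and y square to its sides, z up.
- post: White plastic post fixed to the bench: round base plate 84 mm across, its top 4 mm above the bench, with a central upright pin 20 mm across whose tapered tip ends 45 mm above the bench. Place of the ring, which goes over the pin and lies on the base plate. Origin: centre of the underside (bench height), z up.
- long_tray: Oblong white plastic tray fixed to the bench: inside 140 mm (x) x 80 mm (y), rim 5 mm thick and 10 mm above the bench, floor 4 mm above the bench. Place of the block, long side along long side. Origin: centre of the underside (bench height), z up.
- air_filter: Bystander, to be left alone: loose compressed-air filter, white bowl 44 mm across under a black square head 48 x 48 mm with a round knob, 116 mm high, standing upright. Origin: centre of the underside, z up.
- jar: Bystander, to be left alone: loose amber glass jar with white cap, 60 mm across, 75 mm high, standing upright. Origin: centre of the underside, z up.
Mind the look-alikes: they are no part of the job. Leave any green or yellow look-alike of the block alone.

How it is judged:
By the outcome, as a careful person would: the job done as asked, in the order asked, and still so for the second after the job is handed in, with the robot touching nothing.
It also fails if it takes over 138 s, if anything falls off the work surface, if the arm or the gripper's body presses on something with over 40 N, if the wrist force passes 120 N, or if a joint passes its speed limit or range.

### The arm

A 6-joint arm with a two-finger parallel gripper is mounted at the origin on the work surface. World frame = base frame: x ahead of the robot, y to its left, z up, the work surface at z = 0. Lengths are in m, angles in degrees, forces in N, time in s.
With the tool pointing down it reaches from about 0.325 to 0.9 m from the base axis. Payload 3.5 kg.
Tool frame: the origin (TCP) lies at the centre of the arm's flange, where the gripper is bolted on; the fingertips stand 173 mm ahead of it and the grasp point (between the pads) lies 155 mm ahead of it; z points along the fingers, y is the direction in which the jaws open and shut (so a half turn about z gives the same grasp; the last joint's range is limited). The gripper opens to 85 mm and grips with 20 to 120 N. Pads are 22 mm wide; open, the fingers measure 114 mm over their backs; the gripper's body (76 mm by 85 mm) begins 54 mm behind the grasp point. The pads swing forward as they close: fully open they stand 13 mm farther back than shut.
Start: joints at [-70.554, 15.837, -1.513, 72.651, 0, 84.076], TCP at [0.268, -0.565, 0.405] pointing down, gripper open.
Joint ranges: [-178.77, 178.77], [-48.84, 107.48], [-61.69, 71.31], [-111.58, 123.2], [-90, 87.43], [-180, 180]. Speed limits (degrees/s): [147.25, 147.25, 180, 180, 180, 180].

### API

Orientations are given as a 3x3 rotation matrix whose columns are the frame's x, y, z axes.
In Python, from cell import * gives the robot as it stands.
- The arm moves only by the tool step_arm, never from a script. Its argument "deltas" is a list of rows, each an object of numbers: "x", "y", "z": the shift along the tool's x, y, z in m; "rx", "ry", "rz": the turn, a rotation vector about the tool's x, y, z in degrees. A call has 1 to 5 rows; each row is the pose to reach, as a shift and turn from the pose commanded when the call began, along the tool's axes at that moment; what a row does not reach only later rows make up. A row lasts 1/12 s, in which the tool goes at most 41.7 mm and 7.16 degrees, less where a joint would pass 70% of its speed; a pose out of reach is approached as far as the arm can. A call with a gripper value outside its range is refused whole. "jaw" is the closure in counts, from 0 (fully open) to 255 (shut), set as the call begins (left out, the last holds). The fingers move at their own pace and stop on an object; the grip force is fixed at half the most. Time passes only in rows, so rows that repeat a pose let the fingers close. It gives the time, the measured TCP pose, the force and the opening at its end, in the units of the state.
- sense(): the state, without advancing time (a new reading comes with each control period).
- camera(name): name is "side" or "top" or "wrist"; returns a dict with "img" (420x560x3 uint8, red, green, blue), "fx", "fy", "cx", "cy" (pixels), "origin" and "rotation" of the camera in the world; the wrist camera has in their place "hand_eye" (4x4, takes a point from camera to tool coordinates, whose origin is the TCP and whose axes are the flange's). Camera axes: x right, y down, z forward; pixel columns grow to the right and rows downward; lengths in m; the calibration is good to about 2 mm. A picture is of the moment at which its call begins: read the wrist's pose just before it. There is no depth.
- hand_in(): hands the job in, once; it reports no verdict.
The state is a dict: "time_s": time; "qpos": joint angles; "joint_velocities": joint speeds; "joint_efforts": joint torques, N m; "position": TCP position; "tcp_rot": TCP orientation; "contact_force": force on the tool from outside, world axes, zero at the start; "torque": the same for the moment, N m; "gripper_width": finger opening in m.
Only numpy, scipy, OpenCV 4.12 (cv2) and the standard library are available. Lean on these libraries where they do the work, as an engineer would, in place of code of your own. Each camera call takes 0.05 s, during which the arm holds its last target.

## Working session

There is one attempt and no reset: what is moved stays moved. The work goes in short steps, Python scripts to look and compute and a tool call to move; the robot and the scene stay as the last step left them, time stands still between calls to the robot, and variables do not carry over. Pictures are saved under pics/ and viewed, and the job is handed in when it is done.

Besides the shell and the picture viewer there is one more tool, called after "Emit:" as a command line: name --argument value ..., lists and objects as JSON in quotes. step_arm: Moves the arm, as the interface text tells. Its arguments: {"type":"object","properties":{"deltas":{"type":"array"},"jaw":{"type":"number"}},"required":["deltas"]}

```bash
ls; mkdir -p pics
cat > h.py <<'E'
from cell import *
import numpy as np, cv2
def shot(n,f):
    s=sense(); c=camera(n); cv2.imwrite('pics/'+f+'.png',c['img'][:,:,::-1]); return s,c
E
python3 - <<'E'
from h import *
np.set_printoptions(precision=4,suppress=True)
for n in ['top','side','wrist']:
    s,c=shot(n,n+'0'); print(n,c['fx'],c['cx'],c['cy'],c.get('origin'),c.get('rotation'),c.get('hand_eye'))
print(s)
E
```

```text
pics
top 397.53788606984085 282.8404437118457 212.56413977588906 [0.4092 0.1346 1.1281] [[-0.0208 -0.9889  0.147 ]
 [-0.9997  0.0223  0.0087]
 [-0.0119 -0.1468 -0.9891]] None
side 392.0280815455182 280.95614513558417 212.04745038693696 [ 0.5154 -0.5554  0.8936] [[ 0.9967 -0.0691  0.0415]
 [-0.0796 -0.7641  0.6402]
 [-0.0125 -0.6414 -0.7671]] None
wrist 368.1814327871 276.1647539589797 207.91323896249463 None None [[-0.0003 -0.9645 -0.264   0.0666]
 [ 1.     -0.0004  0.0004 -0.0005]
 [-0.0005 -0.264   0.9645  0.0312]
 [ 0.      0.      0.      1.    ]]
{'time_s': 0.1, 'qpos': array([-70.5528,  15.877 ,  -1.5909,  72.6514,  -0.0001,  84.0765]), 'joint_velocities': array([-0.0202, -0.0663,  0.1905,  0.0572, -0.0204,  0.0585]), 'joint_efforts': array([  0.0004, -44.6707,  29.6129,   0.0084,  -0.0001,   0.    ]), 'position': array([ 0.2677, -0.5644,  0.4036]), 'tcp_rot': array([[ 0.9036,  0.4285, -0.0007],
       [ 0.4285, -0.9036,  0.002 ],
       [ 0.0002, -0.0021, -1.    ]]), 'contact_force': array([-0.8147, -0.367 ,  0.5893]), 'torque': array([0.0044, 0.0161, 0.034 ]), 'gripper_width': 0.08525015188555395}
```

View pics/top0.png

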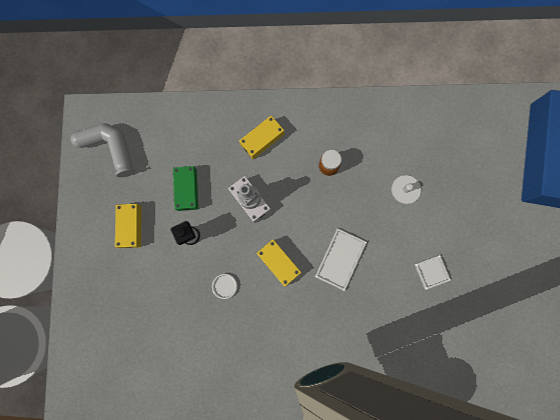

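View pics/side0.png

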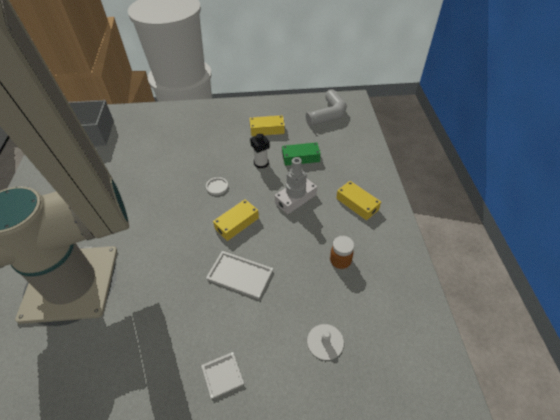

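The top view shows the pile at (249,197), dish at (225,286), long tray at (342,260), square tray at (433,271), post at (406,189), filter at (184,233) and jar at (330,162). I'll enlarge the parts that matter.

```bash
cat >> h.py <<'E'
def ray(c,uv,z):
    d=c['rotation']@np.array([(uv[0]-c['cx'])/c['fx'],(uv[1]-c['cy'])/c['fy'],1]); o=np.array(c['origin'])
    return o+d*(z-o[2])/d[2]
def proj(c,P):
    p=(np.atleast_2d(P)-c['origin'])@c['rotation']
    return p[:,:2]/p[:,2:]*[c['fx'],c['fy']]+[c['cx'],c['cy']]
def wristcal(s,c):
    T=np.eye(4);T[:3,:3]=s['tcp_rot'];T[:3,3]=s['position'];W=T@np.array(c['hand_eye'])
    c['origin']=W[:3,3];c['rotation']=W[:3,:3]; return c
E
python3 - <<'E'
from h import *
np.set_printoptions(precision=4,suppress=True)
import pickle
cs={}
for n in ['top','side']:
    s,c=shot(n,n+'1'); cs[n]=c
pickle.dump(cs,open('cs.pkl','wb'))
im=cs['top']['img'][:,:,::-1]
B=cv2.resize(im[140:310,160:360],None,fx=4,fy=4,interpolation=cv2.INTER_CUBIC)[:600]; cv2.imwrite('pics/topz.png',B)
# white things: threshold
for n in cs:
    c=cs[n]; im=c['img'].astype(int); m=((im.min(2)>165)&(im.max(2)-im.min(2)<30)).astype(np.uint8)
    k,l,st,ce=cv2.connectedComponentsWithStats(m)
    for i in range(1,k):
        if st[i,4]>80 and st[i,4]<6000:
            pts=np.argwhere(l==i)[:,::-1].astype(np.float32)
            hull=cv2.convexHull(pts)
            w=np.array([ray(c,p[0],0.01)[:2] for p in hull])
            r=cv2.minAreaRect(w.astype(np.float32)*1000)
            print(n,st[i],ce[i],r)
E
```

```text
top [322 150  19  18 264] [330.822  158.7273] ((730.6854248046875, 1.6586685180664062), (52.17317199707031, 50.832618713378906), 88.59598541259766)
top [228 177  23  25 143] [237.3147 187.4965] ((649.3338623046875, 265.67510986328125), (50.0189323425293, 60.9824333190918), 43.48664855957031)
top [392 176  29  28 501] [404.4731 189.6727] ((634.28076171875, -208.72891235351562), (80.05797576904297, 78.6802749633789), 88.64303588867188)
top [242 204  27  17 171] [255.4386 211.2749] ((591.1082153320312, 221.979248046875), (50.21345520019531, 59.086612701416016), 36.04597473144531)
top [   0  222   51   76 3116] [ 22.6329 259.5513] ((463.09478759765625, 873.3724365234375), (212.50555419921875, 141.6101837158203), 4.820804595947266)
top [ 315  229   51   62 1506] [341.1461 258.9947] ((441.1995849609375, -13.195976257324219), (88.53970336914062, 149.29421997070312), 63.33642578125)
top [415 255  35  35 608] [432.8635 271.2961] ((399.7447814941406, -266.06927490234375), (73.34552764892578, 74.80903625488281), 18.93741798400879)
top [212 274  24  25 395] [224.7316 285.8025] ((373.449981689453
[... 425 characters left out ...]
27 ] ((373.19891357421875, 305.8408203125), (43.0663948059082, 55.760887145996094), 84.76274108886719)
side [334 237  19  15 218] [343.1468 243.7431] ((724.7213745117188, 53.75267028808594), (46.74528503417969, 49.64209747314453), 31.491222381591797)
side [ 210  256   60   41 1288] [240.4107 275.7057] ((440.8878173828125, -21.261611938476562), (74.44129180908203, 137.57666015625), 63.118499755859375)
side [308 325  35  34 649] [323.8351 339.8552] ((632.8513793945312, -211.0221710205078), (77.75374603271484, 74.03768920898438), 22.780641555786133)
side [207 359  36  38 804] [223.2836 376.7811] ((399.59027099609375, -272.1296081542969), (70.28520965576172, 57.8214225769043), 18.97056770324707)
```

View pics/topz.png

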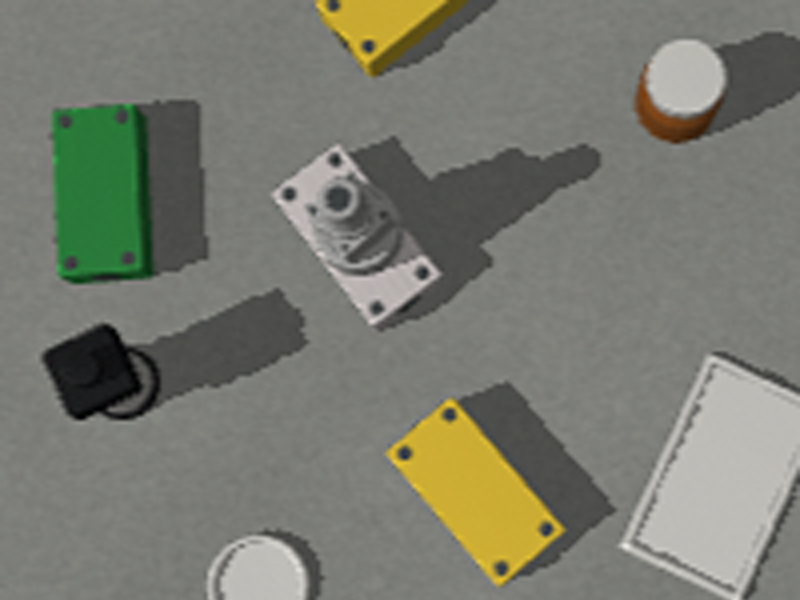

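Run:
```python
from h import *
import pickle
np.set_printoptions(precision=4,suppress=True)
cs=pickle.load(open('cs.pkl','rb'));c=cs['top']
f=lambda x,y:((x-1.5)/4+160,(y-1.5)/4+140)
P=np.array([ray(c,f(*p),.038) for p in [(338,145),(440,270),(376,327),(272,192)]]);print(P, P.mean(0))
for a,b in [(0,1),(1,2)]:
    d=P[b]-P[a];print(np.linalg.norm(d),np.degrees(np.arctan2(d[1],d[0])))
print('noz',ray(c,f(339,193),.16))
print('jar',ray(c,f(686,76),.075)); print('filt',ray(c,f(92,370),.1))
print('noz side',ray(cs['side'],(296.5,160),.16))
```

```text
[[0.6781 0.2509 0.038 ]
 [0.5873 0.1806 0.038 ]
 [0.5484 0.2255 0.038 ]
 [0.6454 0.2974 0.038 ]] [0.6148 0.2386 0.038 ]
0.11479582848107926 -142.20039409758888
0.05941219824614317 130.91747991531966
noz [0.6174 0.2375 0.16  ]
jar [0.7116 0.009  0.075 ]
filt [0.5164 0.4056 0.1   ]
noz side [0.6124 0.2385 0.16  ]
```

Emit:
step_arm --deltas '[{"x": 0.0314,"y": -0.0275},{"x": 0.0628,"y": -0.055},{"x": 0.0942,"y": -0.0825},{"x": 0.1256,"y": -0.11},{"x": 0.157,"y": -0.1375}]' --jaw 0

```text
validation failed for argument at $.de...
```

Emit:
step_arm --deltas '[{"x": 0.157,"y": -0.1375},{"x": 0.157,"y": -0.1375},{"x": 0.157,"y": -0.1375},{"x": 0.157,"y": -0.1375},{"x": 0.157,"y": -0.1375}]'

```text
validation failed for argument at $.de...
```

Emit:
step_arm --deltas '[{"x": 0.0314,"y": -0.0275,"z": 0,"rx": 0,"ry": 0,"rz": 0},{"x": 0.0628,"y": -0.055,"z": 0,"rx": 0,"ry": 0,"rz": 0},{"x": 0.0942,"y": -0.0825,"z": 0,"rx": 0,"ry": 0,"rz": 0},{"x": 0.1256,"y": -0.11,"z": 0,"rx": 0,"ry": 0,"rz": 0},{"x": 0.157,"y": -0.1375,"z": 0,"rx": 0,"ry": 0,"rz": 0}]' --jaw 0

```text
time_s: 0.67
position: [0.3508, -0.3718, 0.4046]
tcp_rot: [[0.904, 0.428, 0.0], [0.428, -0.904, 0.0], [0.0, -0.0, -1.0]]
contact_force: [1.3, -0.3, 0.1]
gripper_width: 0.0852
```

Emit:
step_arm --deltas '[{"x": 0.157,"y": -0.1375,"z": 0,"rx": 0,"ry": 0,"rz": 0},{"x": 0.157,"y": -0.1375,"z": 0,"rx": 0,"ry": 0,"rz": 0},{"x": 0.157,"y": -0.1375,"z": 0,"rx": 0,"ry": 0,"rz": 0},{"x": 0.157,"y": -0.1375,"z": 0,"rx": 0,"ry": 0,"rz": 0},{"x": 0.157,"y": -0.1375,"z": 0,"rx": 0,"ry": 0,"rz": 0}]'

```text
time_s: 1.08
position: [0.4336, -0.1804, 0.4049]
tcp_rot: [[0.904, 0.428, 0.001], [0.428, -0.904, -0.0], [0.0, 0.0, -1.0]]
contact_force: [0.7, -0.3, 0.4]
gripper_width: 0.0857
```

Emit:
step_arm --deltas '[{"x": 0.157,"y": -0.1375,"z": 0,"rx": 0,"ry": 0,"rz": 0},{"x": 0.157,"y": -0.1375,"z": 0,"rx": 0,"ry": 0,"rz": 0},{"x": 0.157,"y": -0.1375,"z": 0,"rx": 0,"ry": 0,"rz": 0},{"x": 0.157,"y": -0.1375,"z": 0,"rx": 0,"ry": 0,"rz": 0},{"x": 0.157,"y": -0.1375,"z": 0,"rx": 0,"ry": 0,"rz": 0}]'

```text
time_s: 1.5
position: [0.5164, 0.011, 0.4049]
tcp_rot: [[0.903, 0.429, 0.0], [0.429, -0.903, -0.0], [0.0, 0.0, -1.0]]
contact_force: [0.5, -0.7, -0.2]
gripper_width: 0.0854
```

Emit:
step_arm --deltas '[{"x": 0.157,"y": -0.1375,"z": -0.02,"rx": 0,"ry": 0,"rz": -7},{"x": 0.157,"y": -0.1375,"z": -0.02,"rx": 0,"ry": 0,"rz": -12.6},{"x": 0.157,"y": -0.1375,"z": -0.02,"rx": 0,"ry": 0,"rz": -12.6},{"x": 0.157,"y": -0.1375,"z": -0.02,"rx": 0,"ry": 0,"rz": -12.6},{"x": 0.157,"y": -0.1375,"z": -0.02,"rx": 0,"ry": 0,"rz": -12.6}]'

```text
time_s: 1.92
position: [0.5989, 0.2013, 0.4247]
tcp_rot: [[0.788, 0.616, 0.0], [0.616, -0.788, -0.0], [-0.0, 0.0, -1.0]]
contact_force: [0.5, -0.8, 0.5]
gripper_width: 0.0854
```

Run:
```python
from h import *
s,c=shot('wrist','w1'); print(s['time_s'],s['position'],s['tcp_rot'],s['qpos'])
```

```text
1.9167 [0.59890934 0.20129192 0.42466861] [[ 7.88076522e-01  6.15577286e-01  2.23566587e-05]
 [ 6.15577282e-01 -7.88076512e-01 -1.42680354e-04]
 [-7.02120272e-05  1.26205288e-04 -9.99999990e-01]] [ 1.27197135e+01  1.60132691e+01  1.12838705e+00  7.51156684e+01
 -8.25639881e-03  1.54725835e+02]
```

View pics/w1.png

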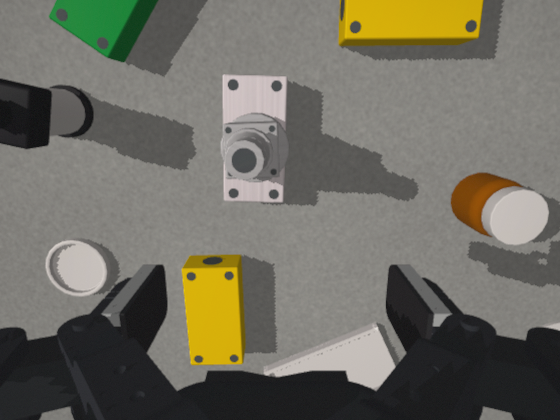

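The wrist view shows the nozzle top at about (245,158), with the flange beneath slightly turned and the block almost square to the tool. I'll zoom in.

Run:
```python
import cv2
im=cv2.imread('pics/w1.png'); cv2.imwrite('pics/w1z.png',cv2.resize(im[65:215,195:315],None,fx=4,fy=4,interpolation=cv2.INTER_CUBIC))
```

```text
(no output)
```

View pics/w1z.png

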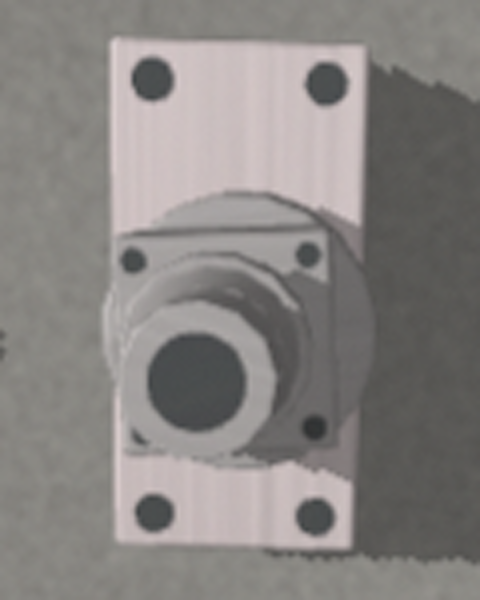

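Run:
```python
from h import *
np.set_printoptions(precision=4,suppress=True)
s,c=sense(),camera('wrist'); c=wristcal(s,c)
f=lambda x,y:((x-1.5)/4+195,(y-1.5)/4+65)
nz=ray(c,f(197,382),.16);print('noz',nz)
def q(n,ps,z):
    P=np.array([ray(c,f(*p),z) for p in ps]); print(n,P.mean(0))
    for i in range(4):
        d=P[(i+1)%4]-P[i]; print('  ',np.linalg.norm(d),np.degrees(np.arctan2(d[1],d[0])))
q('block top',[(112,38),(367,44),(352,548),(117,543)],.038)
P=[ray(c,f(*p),.11) for p in [(133,261),(308,255),(315,427)]]
print('fl', (P[0]+P[2])/2,[np.degrees(np.arctan2(*(P[i+1]-P[i])[1::-1])) for i in (0,1)],[np.linalg.norm(P[i+1]-P[i]) for i in (0,1)])
print('ring', (ray(c,f(102,330),.074)+ray(c,f(375,325),.074))/2, ray(c,f(242,192),.074))
R=s['tcp_rot']; print('to nozzle in tool',R.T@(nz-s['position']))
# dish
print('dish c', ray(c,(78.5,267),.01))
```

```text
noz [0.6168 0.2462 0.16  ]
block top [0.6183 0.2485 0.038 ]
   0.05827445936719314 -53.025463977052326
   0.11870707111225466 -143.14411693951809
   0.05855820665583699 127.01561809833683
   0.11874998460819883 36.7190269727477
fl [0.6179 0.2456 0.11  ] [np.float64(-49.82192714793587), np.float64(-139.54555614572214)] [np.float64(0.033137897337582906), np.float64(0.0327949121784637)]
ring [0.6181 0.2453 0.074 ] [0.6411 0.2619 0.074 ]
to nozzle in tool [ 0.0341 -0.021   0.2654]
dish c [0.381  0.3186 0.01  ]
```

Emit:
step_arm --deltas '[{"x": 0.034,"y": -0.021,"z": 0.03,"rx": 0,"ry": 0,"rz": 0},{"x": 0.034,"y": -0.021,"z": 0.06,"rx": 0,"ry": 0,"rz": 0},{"x": 0.034,"y": -0.021,"z": 0.08,"rx": 0,"ry": 0,"rz": 0},{"x": 0.034,"y": -0.021,"z": 0.08,"rx": 0,"ry": 0,"rz": 0},{"x": 0.034,"y": -0.021,"z": 0.08,"rx": 0,"ry": 0,"rz": 0}]'

```text
time_s: 2.43
position: [0.6116, 0.2359, 0.343]
tcp_rot: [[0.789, 0.615, -0.004], [0.615, -0.789, -0.001], [-0.004, -0.001, -1.0]]
contact_force: [0.1, -0.3, 0.3]
gripper_width: 0.0855
```

Run:
```python
from h import *
for n in('wrist','side','top'):
  s,c=shot(n,n+'2')
im=cv2.imread('pics/side2.png');t=cv2.imread('pics/top2.png')
a=cv2.resize(im[100:230,230:360],(520,520),interpolation=2);
cv2.imwrite('pics/a2.png',a)
```

```text
(no output)
```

View pics/wrist2.png

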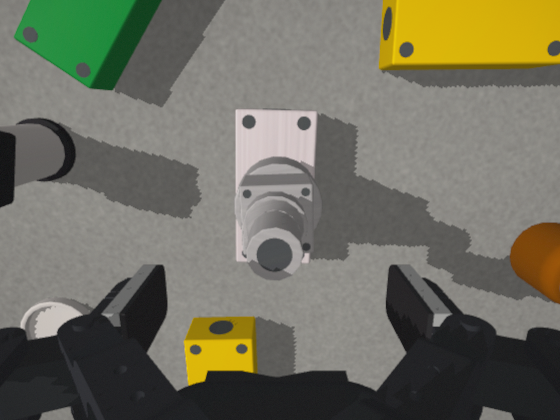

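View pics/a2.png

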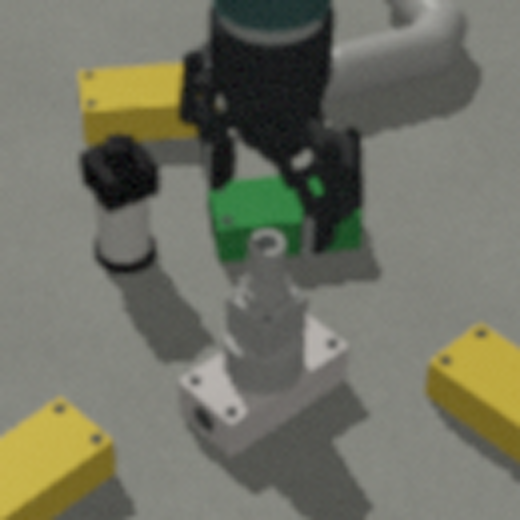

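```bash
cat >> h.py <<'E'
def circ(g,box,p2=20,rr=(8,30)):
    pass
E
python3 - <<'E'
from h import *
np.set_printoptions(precision=4,suppress=True)
s,c=shot('wrist','w3'); wristcal(s,c); R=s['tcp_rot'];print(s['position'])
cv2.imwrite('pics/w3z.png',cv2.resize(cv2.imread('pics/w3.png')[180:290,220:330],None,fx=5,fy=5,interpolation=2))
for uv in [(274.5,253)]:
    p=ray(c,uv,.16);print(p,R.T@(p-s['position']))
# dependence on finger-tip: project tool points of fingertip at tips
for y in(-.0425,.0425):
  for z in(.155,.16,.173): print(y,z,proj(c,s['position']+R@np.array([0,y,z])))
E
```

```text
[0.6132 0.2361 0.3471]
[0.6153 0.2389 0.16  ] [ 0.0028 -0.0013  0.1871]
-0.0425 0.155 [[163.4133 292.9258]]
-0.0425 0.16 [[167.2373 286.6084]]
-0.0425 0.173 [[176.0617 272.03  ]]
0.0425 0.155 [[391.7468 292.7837]]
0.0425 0.16 [[387.8099 286.4733]]
0.0425 0.173 [[378.7247 271.9106]]
```

View pics/w3z.png

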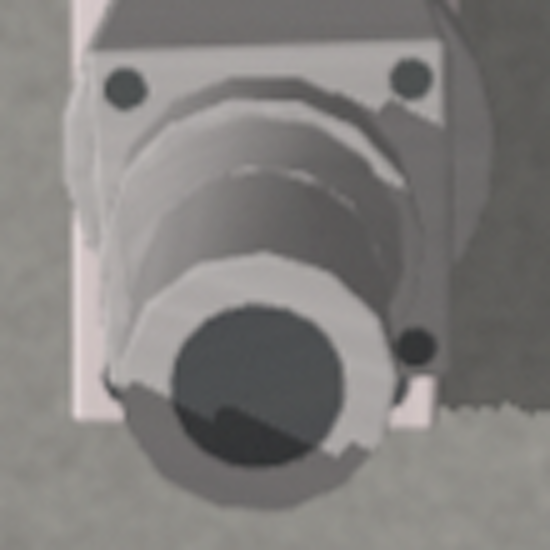

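Emit:
step_arm --deltas '[{"x": 0.0015,"y": -0.0025,"z": 0.01,"rx": 0,"ry": 0,"rz": 0},{"x": 0.0015,"y": -0.0025,"z": 0.02,"rx": 0,"ry": 0,"rz": 0},{"x": 0.0015,"y": -0.0025,"z": 0.03,"rx": 0,"ry": 0,"rz": 0},{"x": 0.0015,"y": -0.0025,"z": 0.04,"rx": 0,"ry": 0,"rz": 0},{"x": 0.0015,"y": -0.0025,"z": 0.04,"rx": 0,"ry": 0,"rz": 0}]'

```text
time_s: 3.05
position: [0.6107, 0.2391, 0.3009]
tcp_rot: [[0.788, 0.615, -0.006], [0.615, -0.788, -0.002], [-0.005, -0.002, -1.0]]
contact_force: [-0.5, 0.1, -0.2]
gripper_width: 0.086
```

Run:
```python
from h import *
np.set_printoptions(precision=4,suppress=True)
for i in range(3):
  s,c=shot('wrist','w4');  print(s['time_s'],s['position'])
```

```text
3.05 [0.6107 0.2391 0.3009]
3.1 [0.6111 0.2392 0.302 ]
3.15 [0.6116 0.2393 0.3031]
```

View pics/w4.png

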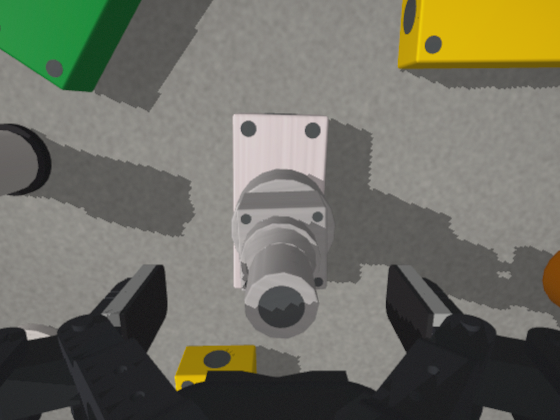

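```bash
cat >> h.py <<'E'
def see(uv,z,s,c):
    wristcal(s,c); p=ray(c,uv,z); return p, s['tcp_rot'].T@(p-s['position'])
E
python3 - <<'E'
from h import *
np.set_printoptions(precision=4,suppress=True)
s,c=shot('wrist','w5'); print(s['position'])
print(see((281.5,306),.16,s,c))
cv2.imwrite('pics/w5z.png',cv2.resize(cv2.imread('pics/w5.png')[220:360,150:410],None,fx=3,fy=3,interpolation=2))
E
```

```text
[0.612  0.2394 0.3041]
(array([0.6134, 0.2389, 0.16  ]), array([0.0009, 0.0013, 0.1441]))
```

View pics/w5z.png

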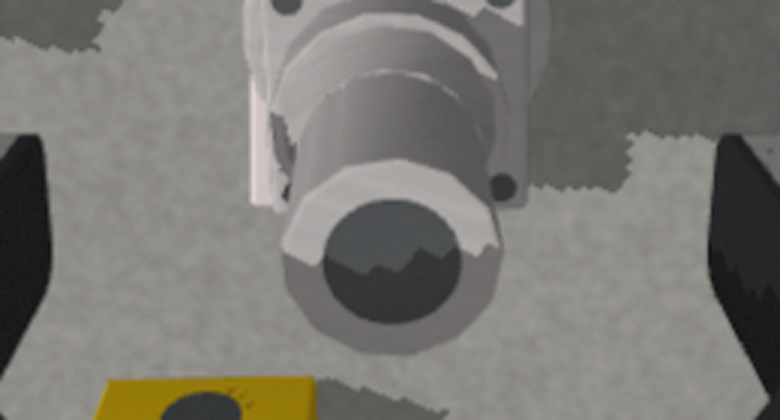

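Emit:
step_arm --deltas '[{"x": 0.001,"y": 0.001,"z": 0,"rx": 0,"ry": 0,"rz": 0},{"x": 0.001,"y": 0.001,"z": 0,"rx": 0,"ry": 0,"rz": 0}]'

```text
time_s: 3.42
position: [0.6141, 0.2394, 0.3053]
tcp_rot: [[0.788, 0.615, 0.002], [0.615, -0.788, 0.0], [0.001, 0.001, -1.0]]
contact_force: [-1.3, -0.7, -0.6]
gripper_width: 0.0855
```

Emit:
step_arm --deltas '[{"x": 0,"y": 0,"z": 0,"rx": 0,"ry": 0,"rz": 0},{"x": 0,"y": 0,"z": 0,"rx": 0,"ry": 0,"rz": 0},{"x": 0,"y": 0,"z": 0,"rx": 0,"ry": 0,"rz": 0},{"x": 0,"y": 0,"z": 0,"rx": 0,"ry": 0,"rz": 0},{"x": 0,"y": 0,"z": 0,"rx": 0,"ry": 0,"rz": 0}]' --jaw 215

```text
time_s: 3.83
position: [0.6135, 0.2393, 0.3046]
tcp_rot: [[0.788, 0.615, 0.0], [0.615, -0.788, -0.0], [0.0, 0.0, -1.0]]
contact_force: [2.5, -5.7, 3.8]
gripper_width: 0.0253
```

Emit:
step_arm --deltas '[{"x": 0,"y": 0,"z": 0,"rx": 0,"ry": 0,"rz": 0},{"x": 0,"y": 0,"z": 0,"rx": 0,"ry": 0,"rz": 0},{"x": 0,"y": 0,"z": 0,"rx": 0,"ry": 0,"rz": 0},{"x": 0,"y": 0,"z": 0,"rx": 0,"ry": 0,"rz": 0},{"x": 0,"y": 0,"z": 0,"rx": 0,"ry": 0,"rz": 0}]'

```text
time_s: 4.25
position: [0.6137, 0.2393, 0.3049]
tcp_rot: [[0.788, 0.615, 0.001], [0.615, -0.788, 0.0], [0.001, 0.0, -1.0]]
contact_force: [0.5, -0.7, 2.6]
gripper_width: 0.0242
```

Run:
```python
from h import *
np.set_printoptions(precision=4,suppress=True)
s,c=shot('wrist','w6'); print(s)
```

```text
{'time_s': 4.25, 'qpos': array([ 15.6825,  22.8007,  -4.268 ,  62.8965,  -0.0068, 157.7173]), 'joint_velocities': array([-0.0038,  0.0334,  0.0174, -0.0463, -0.0698,  0.0004]), 'joint_efforts': array([  0.3245, -47.7828,  26.7488,   0.0897,   0.1065,   0.0008]), 'position': array([0.6137, 0.2393, 0.3049]), 'tcp_rot': array([[ 0.7884,  0.6152,  0.0006],
       [ 0.6152, -0.7884,  0.    ],
       [ 0.0005,  0.0003, -1.    ]]), 'contact_force': array([ 0.503 , -0.7192,  2.5531]), 'torque': array([-0.023 , -0.0459, -0.026 ]), 'gripper_width': 0.024150825007943133}
```

View pics/w6.png

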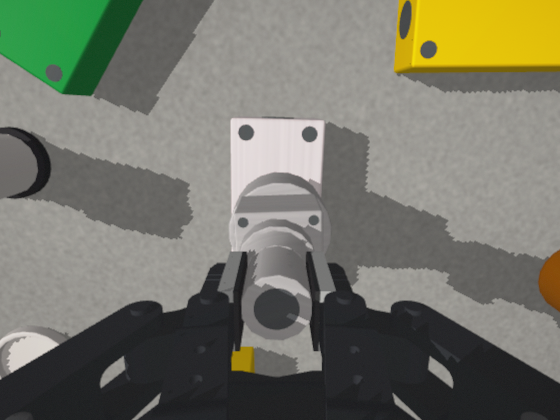

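Emit:
step_arm --deltas '[{"x": 0,"y": 0,"z": -0.01,"rx": 0,"ry": 0,"rz": 0},{"x": 0,"y": 0,"z": -0.03,"rx": 0,"ry": 0,"rz": 0},{"x": 0,"y": 0,"z": -0.055,"rx": 0,"ry": 0,"rz": 0},{"x": 0,"y": 0,"z": -0.08,"rx": 0,"ry": 0,"rz": 0},{"x": 0,"y": 0,"z": -0.08,"rx": 0,"ry": 0,"rz": 0}]'

```text
time_s: 4.72
position: [0.6149, 0.2398, 0.3906]
tcp_rot: [[0.788, 0.615, 0.008], [0.615, -0.788, 0.003], [0.008, 0.003, -1.0]]
contact_force: [1.9, 0.1, 0.2]
gripper_width: 0.0243
```

Emit:
step_arm --deltas '[{"x": -0.015,"y": -0.02,"z": 0,"rx": 0,"ry": 0,"rz": -5},{"x": -0.035,"y": -0.05,"z": 0,"rx": 0,"ry": 0,"rz": -10},{"x": -0.055,"y": -0.08,"z": 0,"rx": 0,"ry": 0,"rz": -15},{"x": -0.075,"y": -0.11,"z": 0,"rx": 0,"ry": 0,"rz": -20},{"x": -0.095,"y": -0.14,"z": 0,"rx": 0,"ry": 0,"rz": -25}]'

```text
time_s: 5.13
position: [0.4504, 0.2911, 0.3833]
tcp_rot: [[0.451, 0.892, -0.002], [0.892, -0.451, -0.001], [-0.002, -0.002, -1.0]]
contact_force: [0.1, 1.0, -1.8]
gripper_width: 0.0242
```

Run:
```python
from h import *
np.set_printoptions(precision=4,suppress=True)
for i in range(4): s,c=shot('wrist','w7')
print(s['position'],s['tcp_rot'],s['qpos'],s['gripper_width'])
R=s['tcp_rot'];print(R.T@(np.array([.3735,.3125,.38])-s['position']))
```

```text
[0.4495 0.2915 0.3834] [[ 0.452   0.892  -0.0033]
 [ 0.892  -0.452  -0.0013]
 [-0.0026 -0.0023 -1.    ]] [ 26.0439   7.6078 -14.3274  68.2652   0.0147 142.9177] 0.02475439079466792
[-0.0156 -0.0773  0.0036]
```

View pics/w7.png

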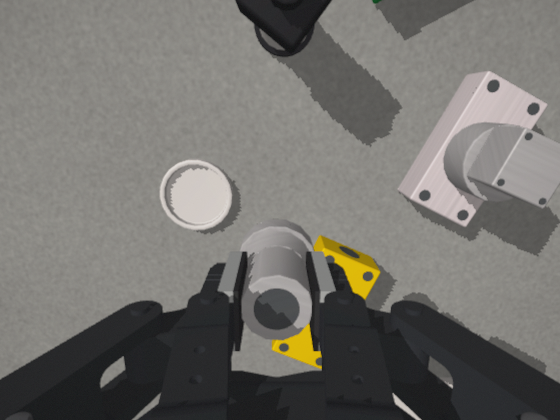

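Dish is at (196.5,195.5) in this view, the nozzle held upright.

Run:
```python
from h import *
np.set_printoptions(precision=4,suppress=True)
s,c=shot('wrist','w8')
im=c['img'];m=((im.min(2)>150)).astype(np.uint8);m[:, :140]=0;m[:,250:]=0;m[250:]=0;m[:140]=0
p=cv2.convexHull(np.argwhere(m)[:,::-1].astype(np.int32)); e=cv2.fitEllipse(p);print(e)
print(see(e[0],.009,s,c), see((275,300),.23,s,c))
for uv in[(160,196),(233,196),(196,159),(196,232)]: print(see(uv,.01,s,c)[0])
```

```text
((204.48797607421875, 207.60768127441406), (72.11724853515625, 111.67633056640625), 134.6013641357422)
(array([0.3765, 0.2987, 0.009 ]), array([-0.0269, -0.0697,  0.3749])) (array([0.4492, 0.2898, 0.23  ]), array([-0.0021, -0.001 ,  0.1538]))
[0.3446 0.3282 0.01  ]
[0.4068 0.2965 0.01  ]
[0.3932 0.3432 0.01  ]
[0.3569 0.2811 0.01  ]
```

Emit:
step_arm --deltas '[{"x": -0.008,"y": -0.035,"z": 0,"rx": 0,"ry": 0,"rz": 0},{"x": -0.015,"y": -0.076,"z": 0,"rx": 0,"ry": 0,"rz": 0},{"x": -0.015,"y": -0.076,"z": 0.035,"rx": 0,"ry": 0,"rz": 0},{"x": -0.015,"y": -0.076,"z": 0.07,"rx": 0,"ry": 0,"rz": 0},{"x": -0.015,"y": -0.076,"z": 0.105,"rx": 0,"ry": 0,"rz": 0}]'

```text
time_s: 5.8
position: [0.3792, 0.3128, 0.2794]
tcp_rot: [[0.455, 0.89, 0.004], [0.89, -0.455, 0.002], [0.003, 0.002, -1.0]]
contact_force: [0.6, 0.0, -2.8]
gripper_width: 0.0244
```

Emit:
step_arm --deltas '[{"x": 0,"y": 0,"z": 0.02,"rx": 0,"ry": 0,"rz": 0},{"x": 0,"y": 0,"z": 0.04,"rx": 0,"ry": 0,"rz": 0},{"x": 0,"y": 0,"z": 0.055,"rx": 0,"ry": 0,"rz": 0},{"x": 0,"y": 0,"z": 0.062,"rx": 0,"ry": 0,"rz": 0},{"x": 0,"y": 0,"z": 0.062,"rx": 0,"ry": 0,"rz": 0}]'

```text
time_s: 6.22
position: [0.3782, 0.3117, 0.2157]
tcp_rot: [[0.456, 0.89, -0.003], [0.89, -0.456, -0.002], [-0.003, -0.002, -1.0]]
contact_force: [-1.0, 0.3, -1.7]
gripper_width: 0.0244
```

Run:
```python
from h import *
np.set_printoptions(precision=4,suppress=True)
for i in range(6): s,c=shot('wrist','w9')
s=sense();print(s['position'],s['tcp_rot'],s['contact_force'],s['time_s'])
shot('side','s9');cv2.imwrite('pics/s9z.png',cv2.resize(cv2.imread('pics/s9.png')[120:230,160:300],None,fx=4,fy=4,interpolation=2))
```

```text
[0.3788 0.3128 0.2188] [[ 0.4547  0.8907  0.0023]
 [ 0.8907 -0.4547  0.0014]
 [ 0.0023  0.0014 -1.    ]] [ 1.0541 -0.2078 -2.5755] 6.5167
```

View pics/w9.png

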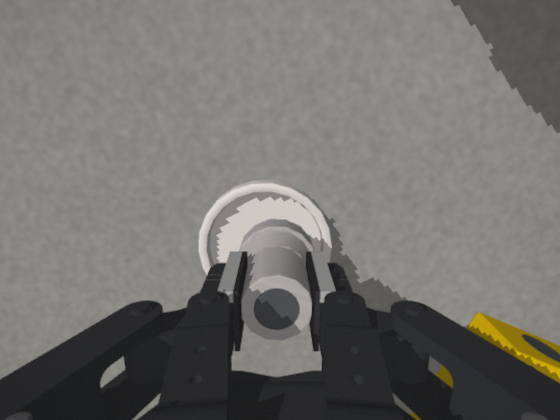

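View pics/s9z.png

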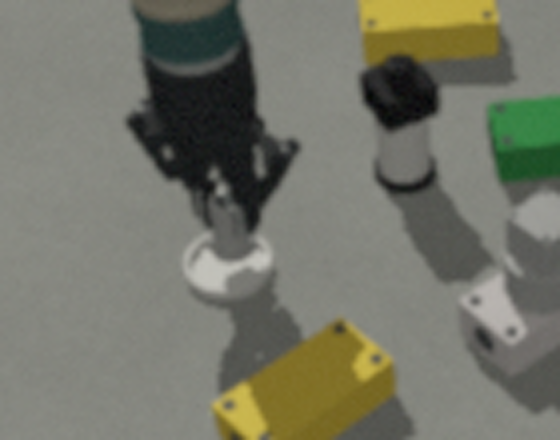

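Run:
```python
from h import *
np.set_printoptions(precision=4,suppress=True)
s,c=shot('wrist','w10')
for uv in[(199,245),(331,245),(265,181)]: print(see(uv,.01,s,c))
```

```text
(array([0.3426, 0.33  , 0.01  ]), array([-0.0014, -0.0402,  0.2086]))
(array([0.403 , 0.2991, 0.01  ]), array([-0.0015,  0.0277,  0.2087]))
(array([0.3882, 0.3442, 0.01  ]), array([ 0.032 , -0.006 ,  0.2088]))
```

Emit:
step_arm --deltas '[{"x": -0.002,"y": -0.0055,"z": 0.004,"rx": 0,"ry": 0,"rz": 0},{"x": -0.002,"y": -0.0055,"z": 0.009,"rx": 0,"ry": 0,"rz": 0},{"x": -0.002,"y": -0.0055,"z": 0.014,"rx": 0,"ry": 0,"rz": 0},{"x": -0.002,"y": -0.0055,"z": 0.017,"rx": 0,"ry": 0,"rz": 0},{"x": -0.002,"y": -0.0055,"z": 0.017,"rx": 0,"ry": 0,"rz": 0}]'

```text
time_s: 7.03
position: [0.3715, 0.3128, 0.1995]
tcp_rot: [[0.454, 0.891, -0.002], [0.891, -0.454, -0.001], [-0.002, -0.001, -1.0]]
contact_force: [0.2, -0.7, -2.5]
gripper_width: 0.0243
```

Emit:
step_arm --deltas '[{"x": 0,"y": 0,"z": 0,"rx": 0,"ry": 0,"rz": 0},{"x": 0,"y": 0,"z": 0.001,"rx": 0,"ry": 0,"rz": 0},{"x": 0,"y": 0,"z": 0.002,"rx": 0,"ry": 0,"rz": 0},{"x": 0,"y": 0,"z": 0.002,"rx": 0,"ry": 0,"rz": 0},{"x": 0,"y": 0,"z": 0.002,"rx": 0,"ry": 0,"rz": 0}]'

```text
time_s: 7.45
position: [0.3725, 0.3132, 0.1989]
tcp_rot: [[0.455, 0.891, 0.001], [0.891, -0.455, 0.0], [0.001, 0.0, -1.0]]
contact_force: [-0.1, -0.3, -0.5]
gripper_width: 0.024
```

Emit:
step_arm --deltas '[{"x": 0,"y": 0,"z": 0.001,"rx": 0,"ry": 0,"rz": 0},{"x": 0,"y": 0,"z": 0.001,"rx": 0,"ry": 0,"rz": 0},{"x": 0,"y": 0,"z": 0.001,"rx": 0,"ry": 0,"rz": 0}]'

```text
time_s: 7.7
position: [0.3725, 0.3133, 0.1988]
tcp_rot: [[0.454, 0.891, 0.001], [0.891, -0.454, 0.0], [0.001, 0.0, -1.0]]
contact_force: [-2.5, -2.2, 7.9]
gripper_width: 0.0245
```

Run:
```python
from h import *
s=sense();print(s['position'],s['contact_force'])
s,c=shot('wrist','w11');shot('side','s11');cv2.imwrite('pics/s11z.png',cv2.resize(cv2.imread('pics/s11.png')[150:210,190:250],None,fx=8,fy=8,interpolation=2))
```

```text
[0.37252683 0.31326683 0.19884038] [-2.47723383 -2.19171476  7.90593254]
```

View pics/s11z.png

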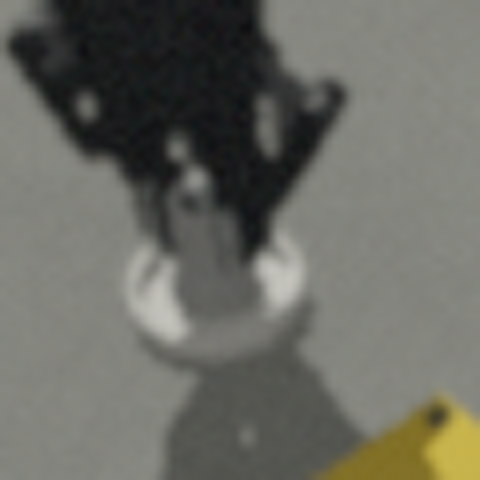

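Contact is confirmed (8 N) with the nozzle centred in the dish. Releasing.

Emit:
step_arm --deltas '[{"x": 0,"y": 0,"z": 0,"rx": 0,"ry": 0,"rz": 0},{"x": 0,"y": 0,"z": 0,"rx": 0,"ry": 0,"rz": 0},{"x": 0,"y": 0,"z": 0,"rx": 0,"ry": 0,"rz": 0},{"x": 0,"y": 0,"z": 0,"rx": 0,"ry": 0,"rz": 0},{"x": 0,"y": 0,"z": 0,"rx": 0,"ry": 0,"rz": 0}]' --jaw 60

```text
time_s: 8.22
position: [0.3722, 0.3131, 0.1975]
tcp_rot: [[0.454, 0.891, -0.0], [0.891, -0.454, -0.0], [-0.0, -0.0, -1.0]]
contact_force: [0.0, 0.2, -0.1]
gripper_width: 0.0652
```

Emit:
step_arm --deltas '[{"x": 0,"y": 0,"z": -0.02,"rx": 0,"ry": 0,"rz": 0},{"x": 0,"y": 0,"z": -0.05,"rx": 0,"ry": 0,"rz": 0},{"x": 0,"y": 0,"z": -0.09,"rx": 0,"ry": 0,"rz": 0},{"x": 0,"y": 0,"z": -0.13,"rx": 0,"ry": 0,"rz": 0},{"x": 0,"y": 0,"z": -0.16,"rx": 0,"ry": 0,"rz": 0}]' --jaw 0

```text
time_s: 8.63
position: [0.3724, 0.3133, 0.3606]
tcp_rot: [[0.454, 0.891, 0.002], [0.891, -0.454, 0.001], [0.002, 0.001, -1.0]]
contact_force: [1.1, 1.2, -0.4]
gripper_width: 0.085
```

Run:
```python
from h import *
np.set_printoptions(precision=4,suppress=True)
for i in range(4): s,c=shot('wrist','w12')
print(s['time_s'],s['position'],s['tcp_rot'],s['contact_force'])
R=s['tcp_rot'];print(R.T@(np.array([.60,.22,.38])-s['position']))
```

```text
8.7833 [0.3734 0.3139 0.3608] [[ 0.4544  0.8908  0.0061]
 [ 0.8908 -0.4544  0.0039]
 [ 0.0063  0.0037 -1.    ]] [-0.504   0.0885 -0.3152]
[ 0.0194  0.2446 -0.0182]
```

View pics/w12.png

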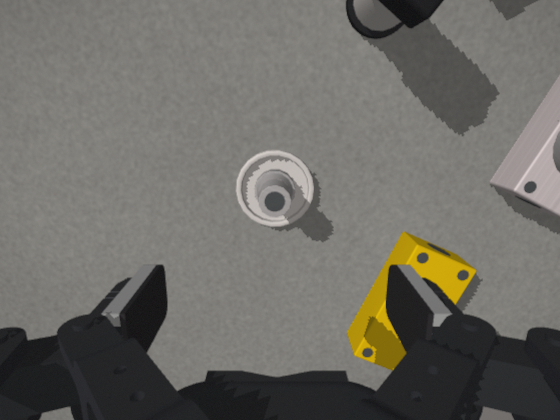

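Nozzle stands upright, central in the dish at (274,190). Back to the pile for the flange.

Emit:
step_arm --deltas '[{"x": 0.005,"y": 0.03,"z": -0.01,"rx": 0,"ry": 0,"rz": 4.7},{"x": 0.0115,"y": 0.067,"z": -0.02,"rx": 0,"ry": 0,"rz": 9.7},{"x": 0.018,"y": 0.106,"z": -0.03,"rx": 0,"ry": 0,"rz": 14.7},{"x": 0.025,"y": 0.146,"z": -0.03,"rx": 0,"ry": 0,"rz": 19.7},{"x": 0.032,"y": 0.186,"z": -0.03,"rx": 0,"ry": 0,"rz": 22.7}]'

```text
time_s: 9.25
position: [0.5535, 0.2562, 0.3857]
tcp_rot: [[0.765, 0.644, -0.003], [0.644, -0.765, -0.001], [-0.003, -0.001, -1.0]]
contact_force: [0.1, 1.6, 0.5]
gripper_width: 0.0854
```

Run:
```python
from h import *
np.set_printoptions(precision=4,suppress=True)
for i in range(3): camera('wrist')
s=sense()
print(s['position'],s['tcp_rot'])
R=s['tcp_rot'];print(R.T@(np.array([.6145,.239,.36])-s['position']))
```

```text
[0.5543 0.2557 0.3843] [[ 0.765   0.6441 -0.004 ]
 [ 0.6441 -0.765  -0.0015]
 [-0.004  -0.0015 -1.    ]]
[0.0354 0.0516 0.0241]
```

Emit:
step_arm --deltas '[{"x": 0.02,"y": 0.028,"z": 0,"rx": 0,"ry": 0,"rz": 0},{"x": 0.035,"y": 0.051,"z": 0.02,"rx": 0,"ry": 0,"rz": 0},{"x": 0.035,"y": 0.051,"z": 0.05,"rx": 0,"ry": 0,"rz": 0},{"x": 0.035,"y": 0.051,"z": 0.075,"rx": 0,"ry": 0,"rz": 0},{"x": 0.035,"y": 0.051,"z": 0.075,"rx": 0,"ry": 0,"rz": 0}]'

```text
time_s: 9.82
position: [0.608, 0.2401, 0.3042]
tcp_rot: [[0.762, 0.647, -0.015], [0.647, -0.763, -0.004], [-0.014, -0.007, -1.0]]
contact_force: [-1.4, -1.3, -2.0]
gripper_width: 0.0852
```

Run:
```python
from h import *
np.set_printoptions(precision=4,suppress=True)
for i in range(6): s,c=shot('wrist','w13')
print(s['position'],s['tcp_rot'])
cv2.imwrite('pics/w13z.png',cv2.resize(cv2.imread('pics/w13.png')[130:330,180:380],None,fx=3,fy=3,interpolation=2))
```

```text
[0.6122 0.2414 0.3146] [[ 0.7624  0.6471  0.0027]
 [ 0.6471 -0.7624  0.0009]
 [ 0.0027  0.0011 -1.    ]]
```

View pics/w13z.png

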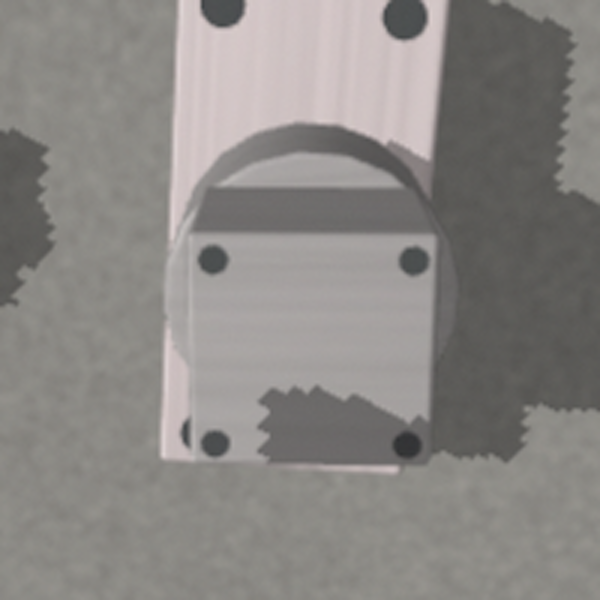

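Run:
```python
from h import *
np.set_printoptions(precision=4,suppress=True)
s,c=shot('wrist','w14');print(s['position'])
f=lambda x,y:((x-1)/3+180,(y-1)/3+130)
P=np.array([see(f(*p),.11,s,c)[1] for p in [(212,259),(414,261),(407,446),(214,444)]]);print(P.mean(0))
for i in range(4):
  d=P[(i+1)%4]-P[i];print(np.linalg.norm(d),np.degrees(np.arctan2(d[1],d[0])))
```

```text
[0.6124 0.2414 0.3149]
[-0.0018  0.0032  0.2049]
0.03316408058356508 90.64618068520323
0.03318943358097504 -179.58804424781354
0.033199561007266405 -89.27312180464797
0.03314254829126038 0.4729059259796053
```

Emit:
step_arm --deltas '[{"x": -0.002,"y": 0.003,"z": 0.005,"rx": 0,"ry": 0,"rz": 0.6},{"x": -0.002,"y": 0.003,"z": 0.02,"rx": 0,"ry": 0,"rz": 0.6},{"x": -0.002,"y": 0.003,"z": 0.04,"rx": 0,"ry": 0,"rz": 0.6},{"x": -0.002,"y": 0.003,"z": 0.055,"rx": 0,"ry": 0,"rz": 0.6},{"x": -0.002,"y": 0.003,"z": 0.06,"rx": 0,"ry": 0,"rz": 0.6}]'

```text
time_s: 10.58
position: [0.6114, 0.2366, 0.2503]
tcp_rot: [[0.77, 0.638, -0.003], [0.638, -0.77, -0.001], [-0.003, -0.001, -1.0]]
contact_force: [-0.5, -0.7, 0.3]
gripper_width: 0.0855
```

Emit:
step_arm --deltas '[{"x": 0,"y": 0,"z": 0,"rx": 0,"ry": 0,"rz": 0},{"x": 0,"y": 0,"z": 0,"rx": 0,"ry": 0,"rz": 0},{"x": 0,"y": 0,"z": 0,"rx": 0,"ry": 0,"rz": 0}]'

```text
time_s: 10.83
position: [0.6132, 0.2373, 0.254]
tcp_rot: [[0.77, 0.638, 0.002], [0.638, -0.77, 0.001], [0.002, 0.001, -1.0]]
contact_force: [-0.3, -0.6, 0.6]
gripper_width: 0.0855
```

Run:
```python
from h import *
np.set_printoptions(precision=4,suppress=True)
s,c=shot('wrist','w15')
print(s['position'],s['tcp_rot'])
```

```text
[0.6132 0.2373 0.254 ] [[ 0.7698  0.6383  0.0023]
 [ 0.6383 -0.7698  0.0007]
 [ 0.0022  0.0009 -1.    ]]
```

View pics/w15.png

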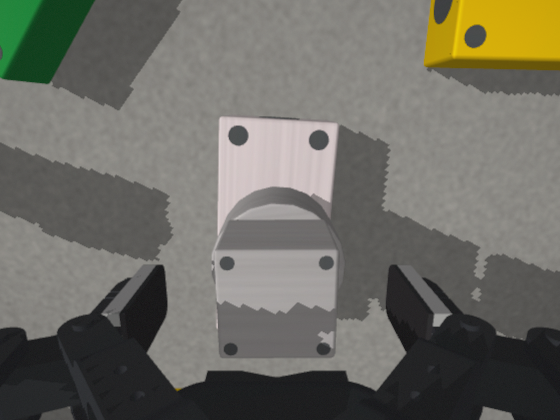

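Flange centred between the pads (holes' mid at u=276.5) and square to them. Closing.

Emit:
step_arm --deltas '[{"x": 0,"y": 0,"z": 0,"rx": 0,"ry": 0,"rz": 0},{"x": 0,"y": 0,"z": 0,"rx": 0,"ry": 0,"rz": 0},{"x": 0,"y": 0,"z": 0,"rx": 0,"ry": 0,"rz": 0},{"x": 0,"y": 0,"z": 0,"rx": 0,"ry": 0,"rz": 0},{"x": 0,"y": 0,"z": 0,"rx": 0,"ry": 0,"rz": 0}]' --jaw 170

```text
time_s: 11.3
position: [0.6129, 0.2372, 0.2533]
tcp_rot: [[0.77, 0.638, 0.001], [0.638, -0.77, -0.0], [0.001, 0.001, -1.0]]
contact_force: [0.9, -1.0, 2.4]
gripper_width: 0.0414
```

Emit:
step_arm --deltas '[{"x": 0,"y": 0,"z": 0,"rx": 0,"ry": 0,"rz": 0},{"x": 0,"y": 0,"z": 0,"rx": 0,"ry": 0,"rz": 0},{"x": 0,"y": 0,"z": 0,"rx": 0,"ry": 0,"rz": 0},{"x": 0,"y": 0,"z": 0,"rx": 0,"ry": 0,"rz": 0}]'

```text
time_s: 11.63
position: [0.6129, 0.2372, 0.2532]
tcp_rot: [[0.77, 0.638, 0.001], [0.638, -0.77, -0.0], [0.001, 0.001, -1.0]]
contact_force: [0.2, -1.7, 4.4]
gripper_width: 0.0409
```

Emit:
step_arm --deltas '[{"x": 0,"y": 0,"z": -0.006,"rx": 0,"ry": 0,"rz": 0},{"x": 0,"y": 0,"z": -0.02,"rx": 0,"ry": 0,"rz": 0},{"x": 0,"y": 0,"z": -0.04,"rx": 0,"ry": 0,"rz": 0},{"x": 0,"y": 0,"z": -0.065,"rx": 0,"ry": 0,"rz": 0},{"x": 0,"y": 0,"z": -0.09,"rx": 0,"ry": 0,"rz": 0}]'

```text
time_s: 12.05
position: [0.6109, 0.237, 0.3405]
tcp_rot: [[0.77, 0.639, -0.007], [0.639, -0.77, -0.001], [-0.006, -0.004, -1.0]]
contact_force: [0.8, 0.1, -4.7]
gripper_width: 0.0411
```

Run:
```python
from h import *
np.set_printoptions(precision=4,suppress=True)
for i in range(3): s,c=shot('wrist','w16')
print(s['position'],s['tcp_rot'],s['contact_force'],s['gripper_width'])
R=s['tcp_rot'];print(R.T@(np.array([.3997,-.267,.36])-s['position']))
```

```text
[0.6135 0.2378 0.346 ] [[ 0.7695  0.6386  0.0057]
 [ 0.6386 -0.7696  0.0023]
 [ 0.0058  0.0019 -1.    ]] [ 0.8829  0.2233 -3.4346] 0.0412014963170331
[-0.4868  0.2519 -0.0163]
```

View pics/w16.png

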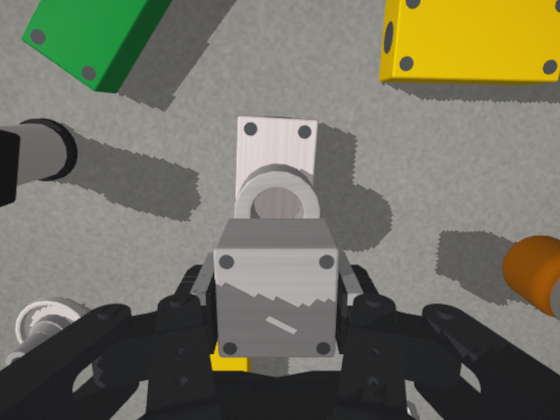

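Emit:
step_arm --deltas '[{"x": -0.018,"y": 0.0093,"z": 0,"rx": 0,"ry": 0,"rz": 0},{"x": -0.05,"y": 0.0259,"z": 0,"rx": 0,"ry": 0,"rz": 0},{"x": -0.084,"y": 0.0435,"z": 0,"rx": 0,"ry": 0,"rz": 0},{"x": -0.12,"y": 0.0621,"z": 0,"rx": 0,"ry": 0,"rz": 0},{"x": -0.156,"y": 0.0807,"z": 0,"rx": 0,"ry": 0,"rz": 0}]'

```text
time_s: 12.62
position: [0.5415, 0.0745, 0.339]
tcp_rot: [[0.769, 0.639, -0.006], [0.639, -0.769, 0.0], [-0.005, -0.004, -1.0]]
contact_force: [0.3, -1.5, -4.5]
gripper_width: 0.0409
```

Emit:
step_arm --deltas '[{"x": -0.036,"y": 0.0186,"z": 0,"rx": 0,"ry": 0,"rz": 0},{"x": -0.072,"y": 0.0373,"z": 0,"rx": 0,"ry": 0,"rz": 0},{"x": -0.108,"y": 0.0559,"z": 0,"rx": 0,"ry": 0,"rz": 0},{"x": -0.144,"y": 0.0745,"z": 0,"rx": 0,"ry": 0,"rz": 0},{"x": -0.18,"y": 0.0931,"z": 0,"rx": 0,"ry": 0,"rz": 0}]'

```text
time_s: 13.03
position: [0.4622, -0.1118, 0.3395]
tcp_rot: [[0.769, 0.639, -0.005], [0.639, -0.769, 0.002], [-0.002, -0.005, -1.0]]
contact_force: [0.6, -1.4, -4.7]
gripper_width: 0.041
```

Emit:
step_arm --deltas '[{"x": -0.036,"y": 0.0186,"z": 0,"rx": 0,"ry": 0,"rz": 4.7},{"x": -0.072,"y": 0.0373,"z": 0,"rx": 0,"ry": 0,"rz": 9.7},{"x": -0.1,"y": 0.0517,"z": 0,"rx": 0,"ry": 0,"rz": 14.7},{"x": -0.12,"y": 0.0621,"z": 0,"rx": 0,"ry": 0,"rz": 18.7},{"x": -0.13,"y": 0.0673,"z": 0,"rx": 0,"ry": 0,"rz": 20.7}]'

```text
time_s: 13.45
position: [0.4055, -0.2473, 0.3398]
tcp_rot: [[0.948, 0.319, -0.004], [0.319, -0.948, 0.002], [-0.003, -0.004, -1.0]]
contact_force: [0.3, 1.1, -5.0]
gripper_width: 0.0411
```

Run:
```python
from h import *
np.set_printoptions(precision=4,suppress=True)
for i in range(5): s,c=shot('wrist','w17')
print(s['position'],s['tcp_rot'],s['contact_force'],s['gripper_width'])
R=s['tcp_rot'];print(R.T@(np.array([.3997,-.267,.36])-s['position']))
```

```text
[ 0.4072 -0.2449  0.3409] [[ 0.9454  0.3259 -0.0022]
 [ 0.3259 -0.9454  0.0032]
 [-0.001  -0.0037 -1.    ]] [ 0.5713  0.7586 -4.3259] 0.041053145846311194
[-0.0143  0.0183 -0.0192]
```

View pics/w17.png

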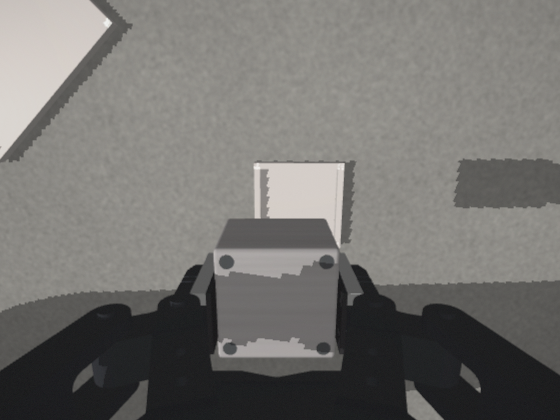

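Run:
```python
from h import *
np.set_printoptions(precision=4,suppress=True)
s,c=shot('wrist','w18');print(s['position'])
for uv in[(254,162),(344.5,163.5)]: print(see(uv,.01,s,c))
cv2.imwrite('pics/w18z.png',cv2.resize(cv2.imread('pics/w18.png')[140:250,230:370],None,fx=4,fy=4,interpolation=2))
```

```text
[ 0.4075 -0.2447  0.3412]
(array([ 0.4229, -0.2187,  0.01  ]), array([ 0.0233, -0.0185,  0.3313]))
(array([ 0.4459, -0.289 ,  0.01  ]), array([0.0221, 0.0555, 0.331 ]))
```

View pics/w18z.png

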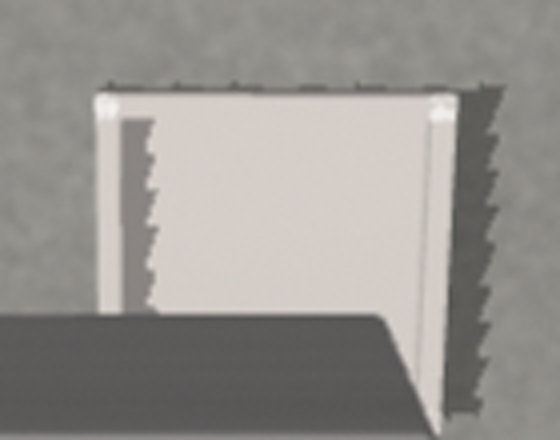

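Emit:
step_arm --deltas '[{"x": -0.0145,"y": 0.0185,"z": 0.01,"rx": 0,"ry": 0,"rz": 0},{"x": -0.0145,"y": 0.0185,"z": 0.04,"rx": 0,"ry": 0,"rz": 0},{"x": -0.0145,"y": 0.0185,"z": 0.075,"rx": 0,"ry": 0,"rz": 0},{"x": -0.0145,"y": 0.0185,"z": 0.105,"rx": 0,"ry": 0,"rz": 0},{"x": -0.0145,"y": 0.0185,"z": 0.125,"rx": 0,"ry": 0,"rz": 0}]'

```text
time_s: 14.17
position: [0.3994, -0.2659, 0.2147]
tcp_rot: [[0.945, 0.327, -0.003], [0.327, -0.945, 0.003], [-0.002, -0.004, -1.0]]
contact_force: [-0.3, 1.0, -4.5]
gripper_width: 0.0405
```

Emit:
step_arm --deltas '[{"x": 0,"y": 0,"z": 0.01,"rx": 0,"ry": 0,"rz": 0},{"x": 0,"y": 0,"z": 0.015,"rx": 0,"ry": 0,"rz": 0},{"x": 0,"y": 0,"z": 0.015,"rx": 0,"ry": 0,"rz": 0},{"x": 0,"y": 0,"z": 0.015,"rx": 0,"ry": 0,"rz": 0},{"x": 0,"y": 0,"z": 0.015,"rx": 0,"ry": 0,"rz": 0}]'

```text
time_s: 14.58
position: [0.4011, -0.2687, 0.2042]
tcp_rot: [[0.945, 0.326, 0.003], [0.326, -0.945, -0.002], [0.002, 0.003, -1.0]]
contact_force: [-0.8, -0.1, -4.4]
gripper_width: 0.0411
```

Run:
```python
from h import *
np.set_printoptions(precision=4,suppress=True)
s,c=shot('wrist','w19')
print(s['position'],s['tcp_rot'],s['contact_force'],s['gripper_width'])
shot('side','s19');cv2.imwrite('pics/s19z.png',cv2.resize(cv2.imread('pics/s19.png')[310:420,160:290],None,fx=4,fy=4,interpolation=2))
```

```text
[ 0.4011 -0.2687  0.2042] [[ 0.9455  0.3257  0.0027]
 [ 0.3257 -0.9455 -0.0023]
 [ 0.0018  0.0031 -1.    ]] [-0.8228 -0.0691 -4.38  ] 0.041141213268600416
```

View pics/w19.png

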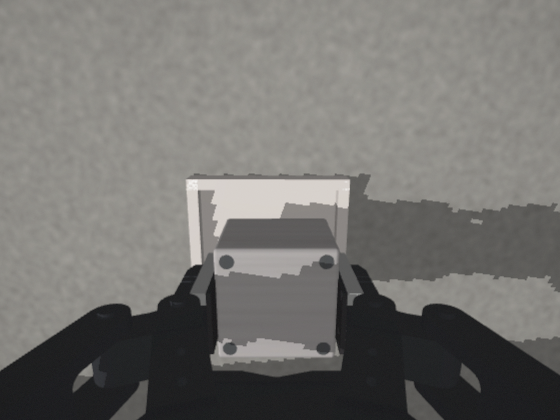

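View pics/s19z.png

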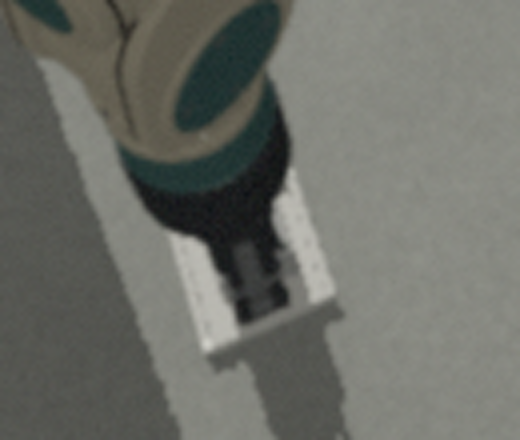

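Run:
```python
from h import *
np.set_printoptions(precision=4,suppress=True)
s,c=shot('wrist','w20');print(s['position'])
for uv in[(187,179),(350,179)]: print(see(uv,.01,s,c)[1])
```

```text
[ 0.4009 -0.2687  0.2041]
[ 0.0354 -0.0405  0.194 ]
[0.0354 0.0328 0.1943]
```

Emit:
step_arm --deltas '[{"x": -0.001,"y": -0.0035,"z": 0.003,"rx": 0,"ry": 0,"rz": 0},{"x": -0.001,"y": -0.0035,"z": 0.008,"rx": 0,"ry": 0,"rz": 0},{"x": -0.001,"y": -0.0035,"z": 0.013,"rx": 0,"ry": 0,"rz": 0},{"x": -0.001,"y": -0.0035,"z": 0.018,"rx": 0,"ry": 0,"rz": 0},{"x": -0.001,"y": -0.0035,"z": 0.018,"rx": 0,"ry": 0,"rz": 0}]'

```text
time_s: 15.15
position: [0.3977, -0.2649, 0.1836]
tcp_rot: [[0.946, 0.325, -0.001], [0.325, -0.946, 0.001], [-0.001, -0.001, -1.0]]
contact_force: [0.1, 0.1, -4.3]
gripper_width: 0.041
```

Emit:
step_arm --deltas '[{"x": 0,"y": 0,"z": 0,"rx": 0,"ry": 0,"rz": 0},{"x": 0,"y": 0,"z": 0.001,"rx": 0,"ry": 0,"rz": 0},{"x": 0,"y": 0,"z": 0.002,"rx": 0,"ry": 0,"rz": 0},{"x": 0,"y": 0,"z": 0.002,"rx": 0,"ry": 0,"rz": 0},{"x": 0,"y": 0,"z": 0.002,"rx": 0,"ry": 0,"rz": 0}]'

```text
time_s: 15.57
position: [0.398, -0.2651, 0.1832]
tcp_rot: [[0.946, 0.325, -0.0], [0.325, -0.946, -0.0], [-0.0, -0.0, -1.0]]
contact_force: [-2.4, 2.2, 4.8]
gripper_width: 0.0414
```

Emit:
step_arm --deltas '[{"x": 0,"y": 0,"z": 0,"rx": 0,"ry": 0,"rz": 0},{"x": 0,"y": 0,"z": 0,"rx": 0,"ry": 0,"rz": 0},{"x": 0,"y": 0,"z": 0,"rx": 0,"ry": 0,"rz": 0},{"x": 0,"y": 0,"z": 0,"rx": 0,"ry": 0,"rz": 0}]' --jaw 60

```text
time_s: 15.9
position: [0.3982, -0.2654, 0.1828]
tcp_rot: [[0.946, 0.325, 0.001], [0.325, -0.946, -0.001], [0.001, 0.001, -1.0]]
contact_force: [0.6, 0.5, -0.7]
gripper_width: 0.0654
```

Emit:
step_arm --deltas '[{"x": 0,"y": 0,"z": -0.02,"rx": 0,"ry": 0,"rz": 0},{"x": 0,"y": 0,"z": -0.05,"rx": 0,"ry": 0,"rz": 0},{"x": 0,"y": 0,"z": -0.09,"rx": 0,"ry": 0,"rz": 0},{"x": 0,"y": 0,"z": -0.13,"rx": 0,"ry": 0,"rz": 0},{"x": 0,"y": 0,"z": -0.16,"rx": 0,"ry": 0,"rz": 0}]' --jaw 0

```text
time_s: 16.32
position: [0.3983, -0.2654, 0.3458]
tcp_rot: [[0.946, 0.325, 0.003], [0.325, -0.946, -0.002], [0.002, 0.003, -1.0]]
contact_force: [1.0, 0.7, -0.3]
gripper_width: 0.0852
```

Run:
```python
from h import *
np.set_printoptions(precision=4,suppress=True)
for i in range(4): s,c=shot('wrist','w21')
print(s['time_s'],s['position'],s['tcp_rot'],s['contact_force'])
R=s['tcp_rot'];print(R.T@(np.array([.6145,.239,.35])-s['position']))
```

```text
16.4667 [ 0.3992 -0.2662  0.3459] [[ 0.9457  0.3251  0.0059]
 [ 0.3251 -0.9457 -0.0052]
 [ 0.0039  0.0068 -1.    ]] [ 0.735   0.5045 -0.7832]
[ 0.3679 -0.4077 -0.0054]
```

View pics/w21.png

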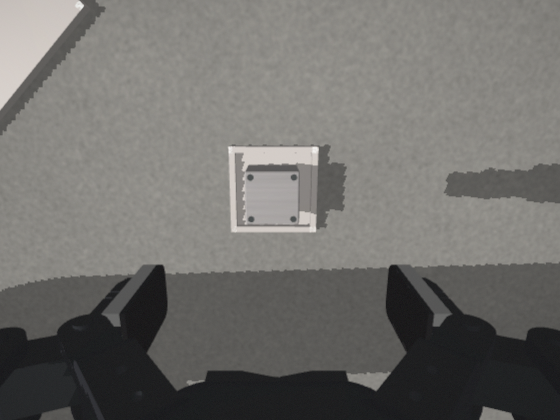

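Flange lies in the tray at (273,192), well inside the rim. Next, the ring.

Emit:
step_arm --deltas '[{"x": 0.014,"y": -0.0155,"z": 0,"rx": 0,"ry": 0,"rz": 0},{"x": 0.04,"y": -0.0443,"z": 0,"rx": 0,"ry": 0,"rz": 0},{"x": 0.067,"y": -0.0743,"z": 0,"rx": 0,"ry": 0,"rz": 0},{"x": 0.094,"y": -0.104,"z": 0,"rx": 0,"ry": 0,"rz": 0},{"x": 0.121,"y": -0.134,"z": 0,"rx": 0,"ry": 0,"rz": 0}]'

```text
time_s: 16.93
position: [0.4682, -0.0972, 0.3403]
tcp_rot: [[0.946, 0.324, -0.004], [0.324, -0.946, 0.001], [-0.003, -0.002, -1.0]]
contact_force: [0.8, -0.2, -0.4]
gripper_width: 0.0852
```

Emit:
step_arm --deltas '[{"x": 0.027,"y": -0.03,"z": 0,"rx": 0,"ry": 0,"rz": 0},{"x": 0.054,"y": -0.06,"z": 0,"rx": 0,"ry": 0,"rz": 0},{"x": 0.081,"y": -0.09,"z": 0,"rx": 0,"ry": 0,"rz": 0},{"x": 0.108,"y": -0.12,"z": 0,"rx": 0,"ry": 0,"rz": 0},{"x": 0.135,"y": -0.15,"z": 0,"rx": 0,"ry": 0,"rz": 0}]'

```text
time_s: 17.35
position: [0.5471, 0.0888, 0.3399]
tcp_rot: [[0.946, 0.325, -0.004], [0.325, -0.946, -0.0], [-0.004, -0.001, -1.0]]
contact_force: [1.1, 0.1, 0.8]
gripper_width: 0.0857
```

Emit:
step_arm --deltas '[{"x": 0.027,"y": -0.03,"z": 0.01,"rx": 0,"ry": 0,"rz": -4},{"x": 0.054,"y": -0.06,"z": 0.02,"rx": 0,"ry": 0,"rz": -9},{"x": 0.081,"y": -0.09,"z": 0.03,"rx": 0,"ry": 0,"rz": -14},{"x": 0.1,"y": -0.11,"z": 0.04,"rx": 0,"ry": 0,"rz": -17},{"x": 0.112,"y": -0.1237,"z": 0.05,"rx": 0,"ry": 0,"rz": -18}]'

```text
time_s: 17.77
position: [0.6134, 0.2429, 0.289]
tcp_rot: [[0.796, 0.605, -0.003], [0.605, -0.796, -0.0], [-0.003, -0.002, -1.0]]
contact_force: [-0.2, -0.7, 0.7]
gripper_width: 0.0857
```

Run:
```python
from h import *
np.set_printoptions(precision=4,suppress=True)
for i in range(5): s,c=shot('wrist','w22')
print(s['time_s'],s['position'],s['tcp_rot'],s['contact_force'])
R=s['tcp_rot'];print(R.T@(np.array([.6145,.239,.29])-s['position']))
cv2.imwrite('pics/w22z.png',cv2.resize(cv2.imread('pics/w22.png')[100:300,160:390],None,fx=3,fy=3,interpolation=2))
```

```text
17.9667 [0.6123 0.24   0.2898] [[ 0.7987  0.6017 -0.005 ]
 [ 0.6017 -0.7987 -0.0019]
 [-0.0052 -0.0015 -1.    ]] [0.5301 0.5853 0.5859]
[ 0.0012  0.0021 -0.0002]
```

View pics/w22z.png

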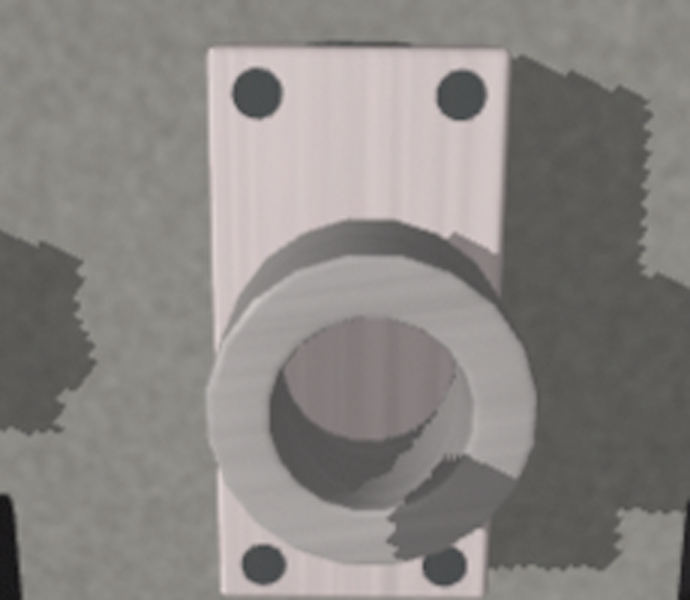

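Run:
```python
from h import *
np.set_printoptions(precision=4,suppress=True)
s,c=shot('wrist','w23');print(s['position'])
f=lambda x,y:((x-1)/3+160,(y-1)/3+100)
for p in[(371.5,255),(371.5,563),(207,409),(536,409)]: print(see(f(*p),.074,s,c)[1])
P=np.array([see(f(*p),.038,s,c)[0] for p in [(208,47),(511,48),(485,597),(221,596)]])
print('block',P.mean(0),see(((P[0])[:2]),.038,s,c)[0]*0)
for i in range(4):
  d=P[(i+1)%4]-P[i];print(np.linalg.norm(d),np.degrees(np.arctan2(d[1],d[0])))
```

```text
[0.6125 0.2394 0.2909]
[0.0282 0.0033 0.2168]
[-0.03    0.0036  0.217 ]
[ 0.0003 -0.0259  0.2169]
[0.0003 0.0327 0.2169]
block [0.6142 0.2398 0.038 ] [0. 0. 0.]
0.05894791085394278 -53.26188904057758
0.11901016921027065 -143.63328036008298
0.05897026847841237 126.685786731029
0.11895646385117364 36.355794951695096
```

Emit:
step_arm --deltas '[{"x": -0.0005,"y": 0.0035,"z": 0.005,"rx": 0,"ry": 0,"rz": 0},{"x": -0.0005,"y": 0.0035,"z": 0.025,"rx": 0,"ry": 0,"rz": 0},{"x": -0.0005,"y": 0.0035,"z": 0.05,"rx": 0,"ry": 0,"rz": 0},{"x": -0.0005,"y": 0.0035,"z": 0.07,"rx": 0,"ry": 0,"rz": 0},{"x": -0.0005,"y": 0.0035,"z": 0.077,"rx": 0,"ry": 0,"rz": 0}]'

```text
time_s: 18.48
position: [0.6135, 0.2352, 0.2126]
tcp_rot: [[0.8, 0.6, -0.005], [0.6, -0.8, -0.002], [-0.005, -0.002, -1.0]]
contact_force: [-1.0, -0.7, -1.3]
gripper_width: 0.0853
```

Emit:
step_arm --deltas '[{"x": 0,"y": 0,"z": 0,"rx": 0,"ry": 0,"rz": 0},{"x": 0,"y": 0,"z": 0,"rx": 0,"ry": 0,"rz": 0},{"x": 0,"y": 0,"z": 0,"rx": 0,"ry": 0,"rz": 0}]'

```text
time_s: 18.73
position: [0.616, 0.2368, 0.2173]
tcp_rot: [[0.799, 0.601, 0.003], [0.601, -0.799, 0.001], [0.003, 0.001, -1.0]]
contact_force: [0.3, -0.2, 0.2]
gripper_width: 0.0856
```

Run:
```python
from h import *
np.set_printoptions(precision=4,suppress=True)
s,c=shot('wrist','w24')
print(s['position'],s['contact_force'])
```

```text
[0.616  0.2368 0.2173] [ 0.3029 -0.2434  0.1659]
```

View pics/w24.png

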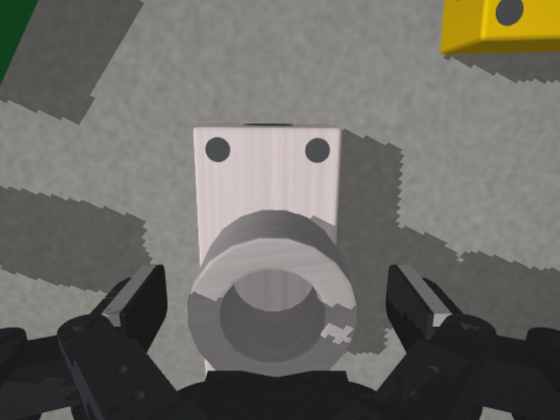

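Emit:
step_arm --deltas '[{"x": 0,"y": -0.0015,"z": 0.002,"rx": 0,"ry": 0,"rz": 0},{"x": 0,"y": -0.0015,"z": 0.002,"rx": 0,"ry": 0,"rz": 0},{"x": 0,"y": -0.0015,"z": 0.002,"rx": 0,"ry": 0,"rz": 0}]'

```text
time_s: 19.03
position: [0.6143, 0.2384, 0.2142]
tcp_rot: [[0.799, 0.602, 0.001], [0.602, -0.799, 0.0], [0.001, 0.0, -1.0]]
contact_force: [0.5, -0.4, 0.4]
gripper_width: 0.0854
```

Emit:
step_arm --deltas '[{"x": 0,"y": 0,"z": 0,"rx": 0,"ry": 0,"rz": 0},{"x": 0,"y": 0,"z": 0,"rx": 0,"ry": 0,"rz": 0},{"x": 0,"y": 0,"z": 0,"rx": 0,"ry": 0,"rz": 0},{"x": 0,"y": 0,"z": 0,"rx": 0,"ry": 0,"rz": 0},{"x": 0,"y": 0,"z": 0,"rx": 0,"ry": 0,"rz": 0}]' --jaw 120

```text
time_s: 19.45
position: [0.6146, 0.2383, 0.2144]
tcp_rot: [[0.799, 0.601, 0.001], [0.601, -0.799, 0.0], [0.001, 0.0, -1.0]]
contact_force: [-0.3, -0.5, 4.5]
gripper_width: 0.0588
```

Emit:
step_arm --deltas '[{"x": 0,"y": 0,"z": 0,"rx": 0,"ry": 0,"rz": 0},{"x": 0,"y": 0,"z": 0,"rx": 0,"ry": 0,"rz": 0},{"x": 0,"y": 0,"z": 0,"rx": 0,"ry": 0,"rz": 0}]'

```text
time_s: 19.7
position: [0.6146, 0.2384, 0.2144]
tcp_rot: [[0.799, 0.601, 0.001], [0.601, -0.799, 0.0], [0.001, 0.0, -1.0]]
contact_force: [0.0, 0.6, 4.9]
gripper_width: 0.0588
```

Emit:
step_arm --deltas '[{"x": 0,"y": 0,"z": -0.006,"rx": 0,"ry": 0,"rz": 0},{"x": 0,"y": 0,"z": -0.02,"rx": 0,"ry": 0,"rz": 0},{"x": 0,"y": 0,"z": -0.045,"rx": 0,"ry": 0,"rz": 0},{"x": 0,"y": 0,"z": -0.075,"rx": 0,"ry": 0,"rz": 0},{"x": 0,"y": 0,"z": -0.11,"rx": 0,"ry": 0,"rz": 0}]'

```text
time_s: 20.12
position: [0.6125, 0.2377, 0.3211]
tcp_rot: [[0.799, 0.601, -0.007], [0.601, -0.799, -0.002], [-0.007, -0.003, -1.0]]
contact_force: [0.9, -0.2, -3.5]
gripper_width: 0.0586
```

Run:
```python
from h import *
np.set_printoptions(precision=4,suppress=True)
for i in range(3): s,c=shot('wrist','w25')
print(s['position'],s['tcp_rot'],s['contact_force'],s['gripper_width'],s['time_s'])
R=s['tcp_rot'];print(R.T@(np.array([.634,-.2095,.33])-s['position']))
```

```text
[0.6163 0.2388 0.3297] [[ 0.7988  0.6015  0.0101]
 [ 0.6015 -0.7989  0.0028]
 [ 0.0097  0.0038 -0.9999]] [ 2.0142  0.7983 -2.1072] 0.0588922404125809 20.2167
[-0.2555  0.3688 -0.0014]
```

View pics/w25.png

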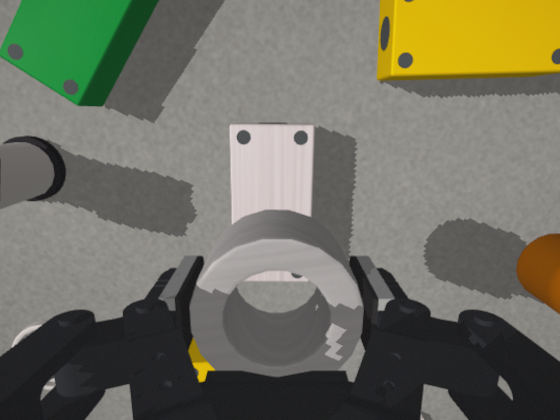

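Emit:
step_arm --deltas '[{"x": -0.01,"y": 0.0144,"z": 0,"rx": 0,"ry": 0,"rz": 0},{"x": -0.028,"y": 0.0404,"z": 0,"rx": 0,"ry": 0,"rz": 0},{"x": -0.048,"y": 0.0693,"z": 0,"rx": 0,"ry": 0,"rz": 0},{"x": -0.069,"y": 0.0996,"z": 0,"rx": 0,"ry": 0,"rz": 0},{"x": -0.09,"y": 0.13,"z": 0,"rx": 0,"ry": 0,"rz": 0}]'

```text
time_s: 20.68
position: [0.6189, 0.079, 0.3206]
tcp_rot: [[0.798, 0.602, -0.005], [0.602, -0.798, -0.0], [-0.004, -0.003, -1.0]]
contact_force: [-0.8, 0.0, -2.5]
gripper_width: 0.0588
```

Emit:
step_arm --deltas '[{"x": -0.021,"y": 0.0303,"z": 0,"rx": 0,"ry": 0,"rz": 0},{"x": -0.042,"y": 0.0606,"z": 0,"rx": 0,"ry": 0,"rz": 0},{"x": -0.063,"y": 0.0909,"z": 0,"rx": 0,"ry": 0,"rz": 0},{"x": -0.08,"y": 0.1155,"z": 0,"rx": 0,"ry": 0,"rz": 0},{"x": -0.093,"y": 0.1342,"z": 0,"rx": 0,"ry": 0,"rz": 0}]'

```text
time_s: 21.1
position: [0.6255, -0.0854, 0.3206]
tcp_rot: [[0.8, 0.6, -0.005], [0.6, -0.8, 0.0], [-0.004, -0.003, -1.0]]
contact_force: [1.0, 0.8, -2.6]
gripper_width: 0.0586
```

Run:
```python
from h import *
np.set_printoptions(precision=4,suppress=True)
for i in range(6): s,c=shot('wrist','w26')
print(s['position'],s['tcp_rot'],s['contact_force'],s['gripper_width'],s['time_s'])
R=s['tcp_rot'];print(R.T@(np.array([.634,-.2095,.33])-s['position']))
```

```text
[ 0.6259 -0.0826  0.3215] [[ 0.7991  0.6012 -0.004 ]
 [ 0.6012 -0.7991  0.0016]
 [-0.0023 -0.0037 -1.    ]] [-0.5582  0.1133 -2.3232] 0.058360177283536874 21.35
[-0.0699  0.1063 -0.0088]
```

View pics/w26.png

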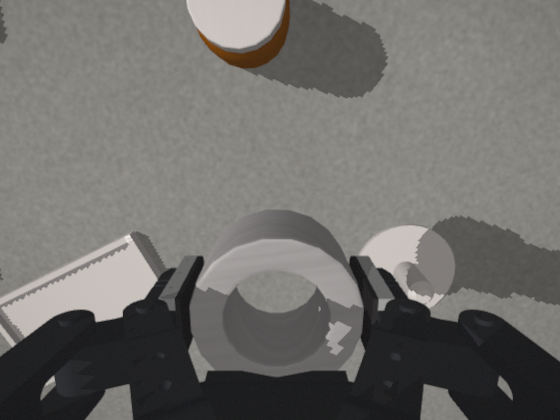

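Emit:
step_arm --deltas '[{"x": -0.02,"y": 0.018,"z": 0,"rx": 0,"ry": 0,"rz": 0},{"x": -0.048,"y": 0.0424,"z": 0,"rx": 0,"ry": 0,"rz": 0},{"x": -0.076,"y": 0.067,"z": 0,"rx": 0,"ry": 0,"rz": 0},{"x": -0.104,"y": 0.092,"z": 0,"rx": 0,"ry": 0,"rz": 0},{"x": -0.12,"y": 0.106,"z": 0,"rx": 0,"ry": 0,"rz": 0}]'

```text
time_s: 21.82
position: [0.5943, -0.2413, 0.3232]
tcp_rot: [[0.799, 0.601, -0.001], [0.601, -0.799, -0.001], [-0.001, 0.001, -1.0]]
contact_force: [0.8, 0.8, -3.6]
gripper_width: 0.0585
```

Run:
```python
from h import *
np.set_printoptions(precision=4,suppress=True)
for i in range(7): s,c=shot('wrist','w27')
print(s['position'],s['tcp_rot'],s['contact_force'],s['gripper_width'],s['time_s'])
```

```text
[ 0.5949 -0.2381  0.3232] [[ 0.7977  0.603  -0.0008]
 [ 0.603  -0.7977  0.0011]
 [-0.     -0.0014 -1.    ]] [-0.4327 -0.0381 -2.6745] 0.0586855412202039 22.1167
```

View pics/w27.png

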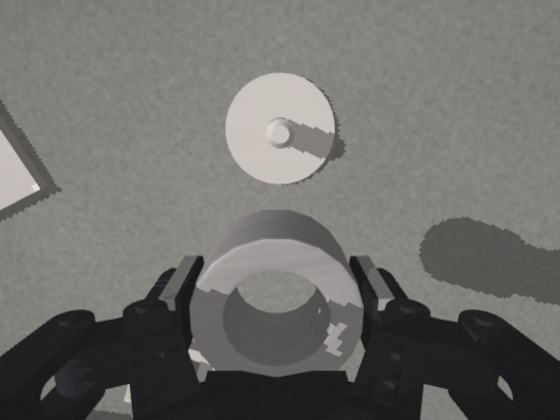

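Run:
```python
from h import *
np.set_printoptions(precision=4,suppress=True)
s,c=shot('wrist','w28');print(s['position'])
for uv in[(225,128),(335,128),(280,73),(280,184)]: print(see(uv,.004,s,c)[1])
print('tip',see((281,131),.045,s,c))
zr=s['position'][2]-.1404
print('ring',see((276,270),zr,s,c)[1],see((276,363),zr,s,c)[1],see((277,239),zr,s,c)[1])
cv2.imwrite('pics/w28z.png',cv2.resize(cv2.imread('pics/w28.png')[60:200,210:350],None,fx=4,fy=4,interpolation=2))
```

```text
[ 0.595  -0.238   0.3233]
[ 0.0513 -0.0396  0.3193]
[0.0512 0.0447 0.3192]
[0.0909 0.0024 0.3193]
[0.0076 0.0026 0.3193]
tip (array([ 0.6376, -0.2089,  0.045 ]), array([0.0515, 0.0028, 0.2783]))
ring [ 0.016  -0.0006  0.1404] [-0.0191 -0.0006  0.1404] [ 0.0266 -0.0003  0.1404]
```

View pics/w28z.png

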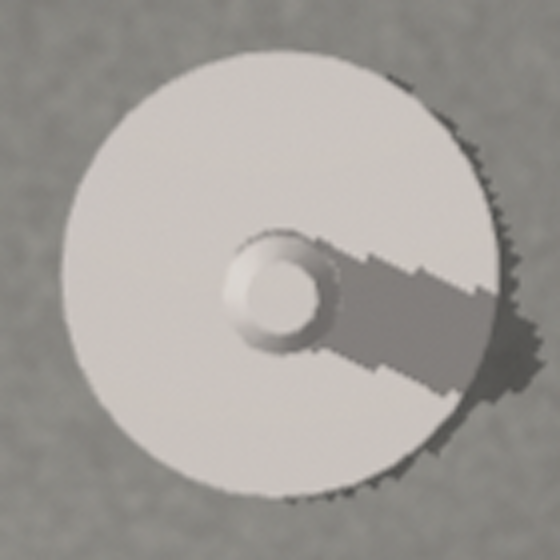

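Emit:
step_arm --deltas '[{"x": 0.02,"y": 0.0015,"z": 0,"rx": 0,"ry": 0,"rz": 0},{"x": 0.042,"y": 0.003,"z": 0.01,"rx": 0,"ry": 0,"rz": 0},{"x": 0.051,"y": 0.003,"z": 0.03,"rx": 0,"ry": 0,"rz": 0},{"x": 0.051,"y": 0.003,"z": 0.055,"rx": 0,"ry": 0,"rz": 0},{"x": 0.051,"y": 0.003,"z": 0.075,"rx": 0,"ry": 0,"rz": 0}]'

```text
time_s: 22.63
position: [0.6381, -0.2095, 0.2476]
tcp_rot: [[0.797, 0.604, 0.0], [0.604, -0.797, 0.0], [0.0, 0.0, -1.0]]
contact_force: [-0.9, -0.9, -3.6]
gripper_width: 0.0586
```

Run:
```python
from h import *
np.set_printoptions(precision=4,suppress=True)
for i in range(8): s,c=shot('wrist','w29')
print(s['position'],s['tcp_rot'],s['contact_force'],s['gripper_width'],s['time_s'])
shot('side','s29');cv2.imwrite('pics/s29z.png',cv2.resize(cv2.imread('pics/s29.png')[270:390,260:390],None,fx=4,fy=4,interpolation=2))
```

```text
[ 0.6384 -0.2117  0.2509] [[ 0.7987  0.6017  0.0036]
 [ 0.6017 -0.7987 -0.0015]
 [ 0.002   0.0034 -1.    ]] [ 0.5887 -0.4444 -2.826 ] 0.05867885071155151 22.9833
```

View pics/w29.png

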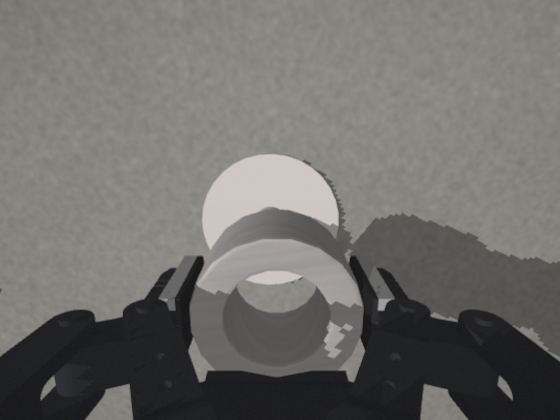

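View pics/s29z.png

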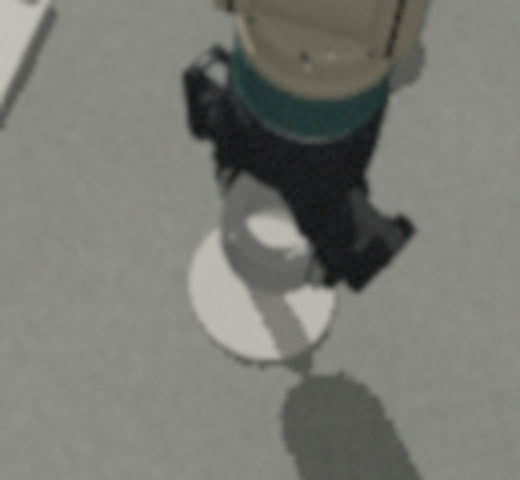

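Run:
```python
from h import *
np.set_printoptions(precision=4,suppress=True)
s,c=shot('wrist','w30');print(s['position'])
for uv in[(203,215),(340,215),(271,154),(271,284)]: print(see(uv,.004,s,c)[1])
```

```text
[ 0.6381 -0.2119  0.2506]
[ 0.0033 -0.0451  0.2465]
[0.0031 0.0385 0.2468]
[ 0.0403 -0.0035  0.2467]
[-0.043  -0.0038  0.2466]
```

Emit:
step_arm --deltas '[{"x": 0,"y": -0.003,"z": 0.005,"rx": 0,"ry": 0,"rz": 0},{"x": 0,"y": -0.003,"z": 0.015,"rx": 0,"ry": 0,"rz": 0},{"x": 0,"y": -0.003,"z": 0.027,"rx": 0,"ry": 0,"rz": 0},{"x": 0,"y": -0.003,"z": 0.039,"rx": 0,"ry": 0,"rz": 0},{"x": 0,"y": -0.003,"z": 0.05,"rx": 0,"ry": 0,"rz": 0}]'

```text
time_s: 23.55
position: [0.6348, -0.2088, 0.1963]
tcp_rot: [[0.799, 0.601, -0.002], [0.601, -0.799, 0.001], [-0.001, -0.002, -1.0]]
contact_force: [-0.5, -0.0, -3.6]
gripper_width: 0.0588
```

Emit:
step_arm --deltas '[{"x": 0,"y": 0,"z": 0.006,"rx": 0,"ry": 0,"rz": 0},{"x": 0,"y": 0,"z": 0.011,"rx": 0,"ry": 0,"rz": 0},{"x": 0,"y": 0,"z": 0.014,"rx": 0,"ry": 0,"rz": 0},{"x": 0,"y": 0,"z": 0.016,"rx": 0,"ry": 0,"rz": 0},{"x": 0,"y": 0,"z": 0.016,"rx": 0,"ry": 0,"rz": 0}]'

```text
time_s: 23.97
position: [0.6356, -0.2092, 0.1824]
tcp_rot: [[0.799, 0.601, -0.0], [0.601, -0.799, 0.0], [-0.0, -0.0, -1.0]]
contact_force: [-0.2, -1.0, -2.4]
gripper_width: 0.0586
```

Run:
```python
from h import *
np.set_printoptions(precision=4,suppress=True)
for i in range(2): s,c=shot('wrist','w31')
print(s['position'],s['tcp_rot'],s['contact_force'],s['gripper_width'],s['time_s'])
```

```text
[ 0.6357 -0.2092  0.1828] [[ 0.7989  0.6014  0.0005]
 [ 0.6014 -0.7989 -0.0002]
 [ 0.0002  0.0004 -1.    ]] [ 0.2632 -0.794  -2.2593] 0.058664513805567066 24.0167
```

View pics/w31.png

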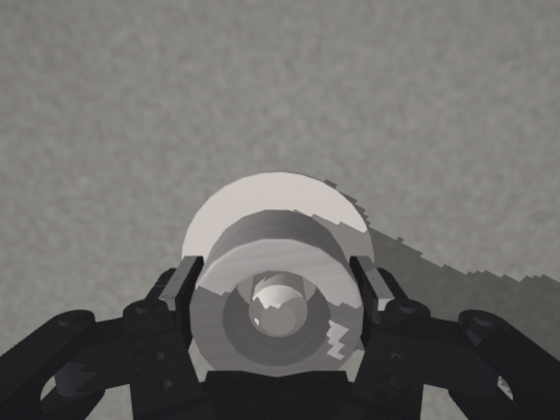

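The pin shows central in the bore at (278,308). Lower the last 2–3 mm until contact.

Emit:
step_arm --deltas '[{"x": 0,"y": 0,"z": 0.001,"rx": 0,"ry": 0,"rz": 0},{"x": 0,"y": 0,"z": 0.002,"rx": 0,"ry": 0,"rz": 0},{"x": 0,"y": 0,"z": 0.003,"rx": 0,"ry": 0,"rz": 0},{"x": 0,"y": 0,"z": 0.003,"rx": 0,"ry": 0,"rz": 0},{"x": 0,"y": 0,"z": 0.003,"rx": 0,"ry": 0,"rz": 0}]'

```text
time_s: 24.48
position: [0.6358, -0.2092, 0.1804]
tcp_rot: [[0.799, 0.601, 0.001], [0.601, -0.799, -0.0], [0.001, 0.001, -1.0]]
contact_force: [-0.9, 0.1, 1.6]
gripper_width: 0.0587
```

Emit:
step_arm --deltas '[{"x": 0,"y": 0,"z": 0.0007,"rx": 0,"ry": 0,"rz": 0},{"x": 0,"y": 0,"z": 0.0007,"rx": 0,"ry": 0,"rz": 0},{"x": 0,"y": 0,"z": 0.0007,"rx": 0,"ry": 0,"rz": 0}]'

```text
time_s: 24.73
position: [0.6358, -0.2092, 0.1804]
tcp_rot: [[0.799, 0.601, 0.001], [0.601, -0.799, -0.0], [0.0, 0.001, -1.0]]
contact_force: [-2.8, 1.1, 5.4]
gripper_width: 0.0585
```

Emit:
step_arm --deltas '[{"x": 0,"y": 0,"z": 0,"rx": 0,"ry": 0,"rz": 0},{"x": 0,"y": 0,"z": 0,"rx": 0,"ry": 0,"rz": 0},{"x": 0,"y": 0,"z": 0,"rx": 0,"ry": 0,"rz": 0},{"x": 0,"y": 0,"z": 0,"rx": 0,"ry": 0,"rz": 0},{"x": 0,"y": 0,"z": 0,"rx": 0,"ry": 0,"rz": 0}]' --jaw 0

```text
time_s: 25.15
position: [0.6355, -0.2091, 0.1787]
tcp_rot: [[0.799, 0.601, -0.0], [0.601, -0.799, 0.0], [-0.0, -0.0, -1.0]]
contact_force: [-0.1, -0.5, -0.8]
gripper_width: 0.0855
```

Emit:
step_arm --deltas '[{"x": 0,"y": 0,"z": -0.015,"rx": 0,"ry": 0,"rz": 0},{"x": 0,"y": 0,"z": -0.04,"rx": 0,"ry": 0,"rz": 0},{"x": 0,"y": 0,"z": -0.075,"rx": 0,"ry": 0,"rz": 0},{"x": 0,"y": 0,"z": -0.11,"rx": 0,"ry": 0,"rz": 0},{"x": 0,"y": 0,"z": -0.145,"rx": 0,"ry": 0,"rz": 0}]'

```text
time_s: 25.57
position: [0.6352, -0.209, 0.3248]
tcp_rot: [[0.799, 0.601, -0.001], [0.601, -0.799, 0.0], [-0.001, -0.001, -1.0]]
contact_force: [1.8, -0.5, -0.1]
gripper_width: 0.0858
```

Run:
```python
from h import *
np.set_printoptions(precision=4,suppress=True)
for i in range(4): s,c=shot('wrist','w32')
print(s['time_s'],s['position'],s['tcp_rot'],s['contact_force'])
R=s['tcp_rot'];print(R.T@(np.array([.6142,.2395,.25])-s['position']))
```

```text
25.7167 [ 0.6372 -0.2098  0.3285] [[ 0.7989  0.6014  0.0082]
 [ 0.6014 -0.7989 -0.0036]
 [ 0.0043  0.0078 -1.    ]] [ 0.1293  0.6316 -0.5139]
[ 0.2515 -0.3734  0.0767]
```

View pics/w32.png

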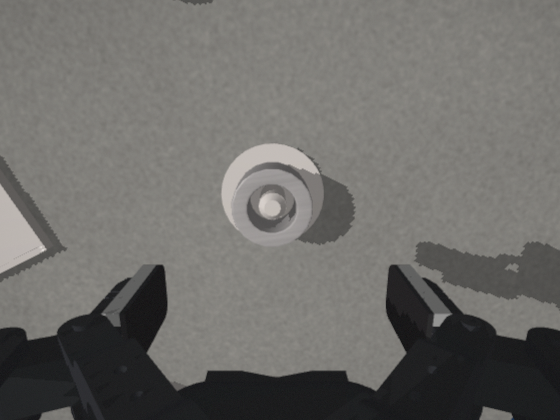

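Ring lies over the pin at (272,205). Now the block.

Emit:
step_arm --deltas '[{"x": 0.012,"y": -0.0178,"z": 0,"rx": 0,"ry": 0,"rz": 0},{"x": 0.033,"y": -0.049,"z": 0,"rx": 0,"ry": 0,"rz": 0},{"x": 0.055,"y": -0.0817,"z": 0,"rx": 0,"ry": 0,"rz": 0},{"x": 0.077,"y": -0.1143,"z": 0,"rx": 0,"ry": 0,"rz": 0},{"x": 0.099,"y": -0.147,"z": 0,"rx": 0,"ry": 0,"rz": 0}]'

```text
time_s: 26.18
position: [0.6249, -0.0306, 0.3212]
tcp_rot: [[0.8, 0.601, -0.004], [0.601, -0.8, 0.001], [-0.003, -0.003, -1.0]]
contact_force: [0.6, 0.4, -0.3]
gripper_width: 0.0851
```

Emit:
step_arm --deltas '[{"x": 0.022,"y": -0.0327,"z": 0,"rx": 0,"ry": 0,"rz": 0},{"x": 0.044,"y": -0.0653,"z": 0,"rx": 0,"ry": 0,"rz": 0},{"x": 0.066,"y": -0.098,"z": 0,"rx": 0,"ry": 0,"rz": 0},{"x": 0.088,"y": -0.1307,"z": 0,"rx": 0,"ry": 0,"rz": 0},{"x": 0.11,"y": -0.1633,"z": 0,"rx": 0,"ry": 0,"rz": 0}]'

```text
time_s: 26.6
position: [0.6144, 0.1662, 0.3212]
tcp_rot: [[0.799, 0.601, -0.004], [0.601, -0.799, -0.001], [-0.004, -0.002, -1.0]]
contact_force: [0.9, -0.0, -0.1]
gripper_width: 0.0852
```

Emit:
step_arm --deltas '[{"x": 0.02,"y": -0.03,"z": 0.01,"rx": 0,"ry": 0,"rz": 0.3},{"x": 0.035,"y": -0.053,"z": 0.025,"rx": 0,"ry": 0,"rz": 0.6},{"x": 0.0425,"y": -0.063,"z": 0.04,"rx": 0,"ry": 0,"rz": 0.6},{"x": 0.0425,"y": -0.063,"z": 0.055,"rx": 0,"ry": 0,"rz": 0.6},{"x": 0.0425,"y": -0.063,"z": 0.065,"rx": 0,"ry": 0,"rz": 0.6}]'

```text
time_s: 27.02
position: [0.6102, 0.2407, 0.2547]
tcp_rot: [[0.804, 0.594, -0.006], [0.594, -0.804, -0.002], [-0.006, -0.002, -1.0]]
contact_force: [-0.3, 0.1, -1.1]
gripper_width: 0.0852
```

Run:
```python
from h import *
np.set_printoptions(precision=4,suppress=True)
for i in range(6): s,c=shot('wrist','w33')
print(s['time_s'],s['position'],s['tcp_rot'],s['contact_force'])
R=s['tcp_rot'];print(R.T@(np.array([.6142,.2395,.25])-s['position']))
cv2.imwrite('pics/w33z.png',cv2.resize(cv2.imread('pics/w33.png')[90:330,180:380],None,fx=2.5,fy=2.5,interpolation=2))
```

```text
27.2667 [0.6123 0.2394 0.259 ] [[ 0.806   0.5919 -0.    ]
 [ 0.5919 -0.806  -0.0001]
 [-0.0001  0.0001 -1.    ]] [ 0.6597 -0.1724  0.8707]
[0.0016 0.0011 0.009 ]
```

View pics/w33z.png

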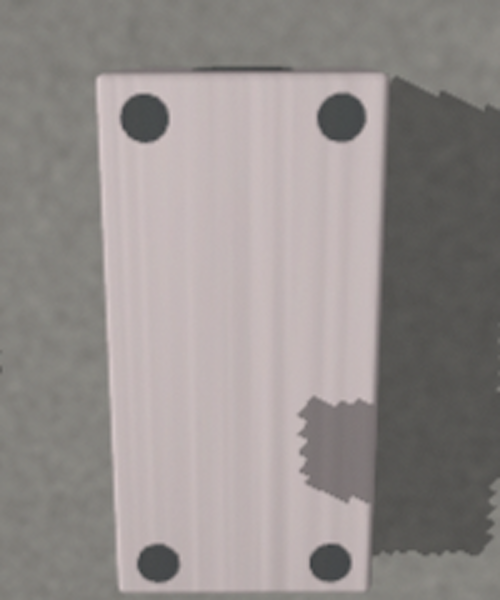

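Run:
```python
from h import *
np.set_printoptions(precision=4,suppress=True)
s,c=shot('wrist','w34');print(s['position'])
f=lambda x,y:((x-.75)/2.5+180,(y-.75)/2.5+90)
P=np.array([see(f(*p),.038,s,c)[1] for p in [(96,73),(388,72),(370,592),(119,591)]]);print(P.mean(0))
for i in range(4):
  d=P[(i+1)%4]-P[i];print(np.linalg.norm(d),np.degrees(np.arctan2(d[1],d[0])))
```

```text
[0.6126 0.2396 0.2596]
[ 0.0017 -0.      0.2216]
0.058766138688286285 89.82933859049004
0.11892289548819034 179.65385617497515
0.05902838272205789 -89.67835584680672
0.11841519698452842 -0.22106197187630036
```

Emit:
step_arm --deltas '[{"x": 0.0015,"y": 0,"z": 0.01,"rx": 0,"ry": 0,"rz": -0.2},{"x": 0.0015,"y": 0,"z": 0.035,"rx": 0,"ry": 0,"rz": -0.2},{"x": 0.0015,"y": 0,"z": 0.055,"rx": 0,"ry": 0,"rz": -0.2},{"x": 0.0015,"y": 0,"z": 0.07,"rx": 0,"ry": 0,"rz": -0.2},{"x": 0.0015,"y": 0,"z": 0.079,"rx": 0,"ry": 0,"rz": -0.2}]'

```text
time_s: 27.78
position: [0.6124, 0.2408, 0.1777]
tcp_rot: [[0.803, 0.596, -0.002], [0.596, -0.803, -0.001], [-0.002, -0.001, -1.0]]
contact_force: [0.1, -0.1, -0.2]
gripper_width: 0.0857
```

Emit:
step_arm --deltas '[{"x": 0,"y": 0,"z": 0,"rx": 0,"ry": 0,"rz": 0},{"x": 0,"y": 0,"z": 0,"rx": 0,"ry": 0,"rz": 0},{"x": 0,"y": 0,"z": 0,"rx": 0,"ry": 0,"rz": 0},{"x": 0,"y": 0,"z": 0,"rx": 0,"ry": 0,"rz": 0}]'

```text
time_s: 28.12
position: [0.6141, 0.2415, 0.1814]
tcp_rot: [[0.803, 0.596, 0.003], [0.596, -0.803, 0.001], [0.003, 0.001, -1.0]]
contact_force: [-0.1, 0.2, 0.0]
gripper_width: 0.0856
```

Run:
```python
from h import *
np.set_printoptions(precision=4,suppress=True)
s,c=shot('wrist','w35')
print(s['position'],s['contact_force'])
```

```text
[0.6141 0.2415 0.1814] [-0.1284  0.1895  0.0287]
```

View pics/w35.png

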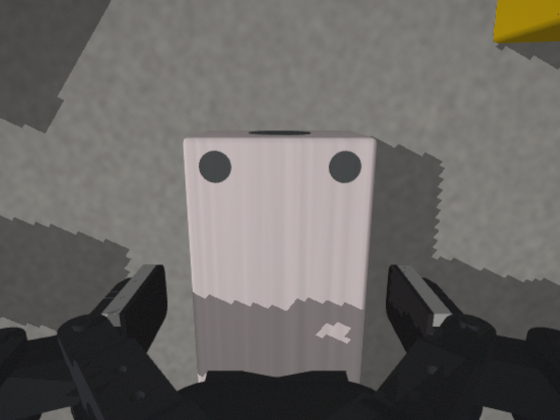

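Emit:
step_arm --deltas '[{"x": 0,"y": 0.001,"z": 0.001,"rx": 0,"ry": 0,"rz": 0},{"x": 0,"y": 0.001,"z": 0.001,"rx": 0,"ry": 0,"rz": 0}]'

```text
time_s: 28.33
position: [0.6141, 0.2405, 0.1795]
tcp_rot: [[0.803, 0.596, 0.001], [0.596, -0.803, 0.0], [0.001, 0.001, -1.0]]
contact_force: [-0.6, 0.3, 0.3]
gripper_width: 0.0852
```

Emit:
step_arm --deltas '[{"x": 0,"y": 0,"z": 0,"rx": 0,"ry": 0,"rz": 0},{"x": 0,"y": 0,"z": 0,"rx": 0,"ry": 0,"rz": 0},{"x": 0,"y": 0,"z": 0,"rx": 0,"ry": 0,"rz": 0},{"x": 0,"y": 0,"z": 0,"rx": 0,"ry": 0,"rz": 0},{"x": 0,"y": 0,"z": 0,"rx": 0,"ry": 0,"rz": 0}]' --jaw 125

```text
time_s: 28.75
position: [0.6141, 0.2404, 0.1794]
tcp_rot: [[0.803, 0.596, 0.001], [0.596, -0.803, -0.0], [0.001, 0.001, -1.0]]
contact_force: [0.6, -1.6, 2.5]
gripper_width: 0.0587
```

Emit:
step_arm --deltas '[{"x": 0,"y": 0,"z": 0,"rx": 0,"ry": 0,"rz": 0},{"x": 0,"y": 0,"z": 0,"rx": 0,"ry": 0,"rz": 0},{"x": 0,"y": 0,"z": 0,"rx": 0,"ry": 0,"rz": 0},{"x": 0,"y": 0,"z": 0,"rx": 0,"ry": 0,"rz": 0}]'

```text
time_s: 29.08
position: [0.6141, 0.2404, 0.1794]
tcp_rot: [[0.803, 0.596, 0.001], [0.596, -0.803, -0.0], [0.001, 0.001, -1.0]]
contact_force: [0.2, -2.8, 5.0]
gripper_width: 0.0591
```

Emit:
step_arm --deltas '[{"x": 0,"y": 0,"z": -0.006,"rx": 0,"ry": 0,"rz": 0},{"x": 0,"y": 0,"z": -0.02,"rx": 0,"ry": 0,"rz": 0},{"x": 0,"y": 0,"z": -0.045,"rx": 0,"ry": 0,"rz": 0},{"x": 0,"y": 0,"z": -0.075,"rx": 0,"ry": 0,"rz": 0},{"x": 0,"y": 0,"z": -0.1,"rx": 0,"ry": 0,"rz": 0}]'

```text
time_s: 29.5
position: [0.6118, 0.2404, 0.2771]
tcp_rot: [[0.803, 0.596, -0.007], [0.596, -0.803, -0.0], [-0.006, -0.004, -1.0]]
contact_force: [1.2, 0.5, -6.9]
gripper_width: 0.059
```

Run:
```python
from h import *
np.set_printoptions(precision=4,suppress=True)
for i in range(4): s,c=shot('wrist','w36')
print(s['position'],s['tcp_rot'],s['contact_force'],s['gripper_width'],s['time_s'])
R=s['tcp_rot'];print(R.T@(np.array([.4412,-.0132,.28])-s['position']))
```

```text
[0.614  0.2409 0.2794] [[ 0.8029  0.5961  0.002 ]
 [ 0.5961 -0.8029  0.0014]
 [ 0.0024  0.     -1.    ]] [-0.2577  0.4609 -7.9147] 0.05922941460965501 29.65
[-0.2902  0.101  -0.0013]
```

View pics/w36.png

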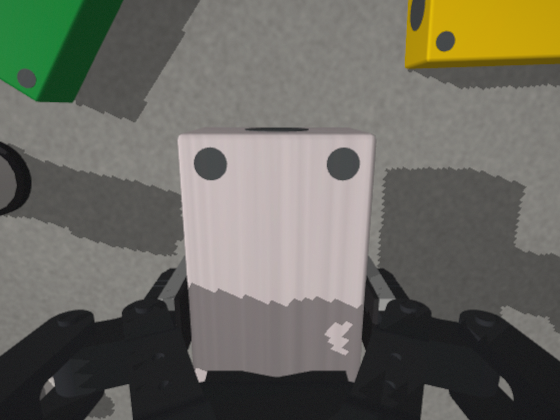

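Emit:
step_arm --deltas '[{"x": -0.02,"y": 0.007,"z": 0,"rx": 0,"ry": 0,"rz": -4},{"x": -0.05,"y": 0.017,"z": 0,"rx": 0,"ry": 0,"rz": -10},{"x": -0.082,"y": 0.0285,"z": 0,"rx": 0,"ry": 0,"rz": -16.5},{"x": -0.114,"y": 0.0395,"z": 0,"rx": 0,"ry": 0,"rz": -23},{"x": -0.145,"y": 0.0505,"z": 0,"rx": 0,"ry": 0,"rz": -29.6}]'

```text
time_s: 30.12
position: [0.524, 0.1125, 0.2748]
tcp_rot: [[0.398, 0.917, -0.008], [0.917, -0.398, -0.001], [-0.004, -0.007, -1.0]]
contact_force: [0.1, -0.4, -7.1]
gripper_width: 0.0592
```

Run:
```python
from h import *
np.set_printoptions(precision=4,suppress=True)
s=sense();print(s['position'],s['tcp_rot'],s['qpos'])
R=s['tcp_rot'];print(R.T@(np.array([.4412,-.0132,.28])-s['position']))
```

```text
[0.524  0.1125 0.2748] [[ 0.3982  0.9173 -0.0081]
 [ 0.9173 -0.3982 -0.0006]
 [-0.0037 -0.0072 -1.    ]] [  5.1982  13.0531 -21.8976  55.5131   0.0104 118.664 ]
[-0.1483 -0.0259 -0.0045]
```

Emit:
step_arm --deltas '[{"x": -0.03,"y": -0.005,"z": 0,"rx": 0,"ry": 0,"rz": -6.6},{"x": -0.06,"y": -0.0105,"z": 0,"rx": 0,"ry": 0,"rz": -13.2},{"x": -0.09,"y": -0.016,"z": 0,"rx": 0,"ry": 0,"rz": -19.8},{"x": -0.12,"y": -0.021,"z": 0,"rx": 0,"ry": 0,"rz": -26.4},{"x": -0.145,"y": -0.025,"z": 0,"rx": 0,"ry": 0,"rz": -33}]'

```text
time_s: 30.53
position: [0.4422, -0.0097, 0.2754]
tcp_rot: [[-0.165, 0.986, -0.008], [0.986, 0.165, 0.001], [0.002, -0.008, -1.0]]
contact_force: [0.5, -1.3, -6.9]
gripper_width: 0.0589
```

Emit:
step_arm --deltas '[{"x": 0,"y": 0,"z": 0,"rx": 0,"ry": 0,"rz": -6.6},{"x": 0,"y": 0,"z": 0,"rx": 0,"ry": 0,"rz": -13.2},{"x": 0,"y": 0,"z": 0,"rx": 0,"ry": 0,"rz": -19.8},{"x": 0,"y": 0,"z": 0,"rx": 0,"ry": 0,"rz": -26.4},{"x": 0,"y": 0,"z": 0,"rx": 0,"ry": 0,"rz": -33}]'

```text
time_s: 30.95
position: [0.4437, -0.0087, 0.2756]
tcp_rot: [[-0.675, 0.737, -0.007], [0.737, 0.675, 0.002], [0.006, -0.004, -1.0]]
contact_force: [1.1, -0.1, -7.2]
gripper_width: 0.0587
```

Emit:
step_arm --deltas '[{"x": 0,"y": 0,"z": 0,"rx": 0,"ry": 0,"rz": -6.6},{"x": 0,"y": 0,"z": 0,"rx": 0,"ry": 0,"rz": -13},{"x": 0,"y": 0,"z": 0,"rx": 0,"ry": 0,"rz": -18},{"x": 0,"y": 0,"z": 0,"rx": 0,"ry": 0,"rz": -21.1},{"x": 0,"y": 0,"z": 0,"rx": 0,"ry": 0,"rz": -21.1}]'

```text
time_s: 31.37
position: [0.4438, -0.0086, 0.2758]
tcp_rot: [[-0.894, 0.449, -0.007], [0.449, 0.894, 0.002], [0.007, -0.002, -1.0]]
contact_force: [-0.6, 0.2, -6.7]
gripper_width: 0.059
```

Run:
```python
from h import *
np.set_printoptions(precision=4,suppress=True)
for i in range(5): s,c=shot('wrist','w37')
print(s['position'],s['tcp_rot'],s['qpos'],np.degrees(np.arctan2(s['tcp_rot'][1,0],s['tcp_rot'][0,0])))
R=s['tcp_rot'];print(R.T@(np.array([.4412,-.0132,.28])-s['position']))
```

```text
[ 0.4451 -0.0088  0.2775] [[-0.8927  0.4507 -0.0029]
 [ 0.4507  0.8927  0.0006]
 [ 0.0028 -0.0007 -1.    ]] [ -9.4705   3.9666 -32.4091  53.7926   0.0084  17.318 ] 153.2114193806961
[ 0.0015 -0.0056 -0.0025]
```

View pics/w37.png

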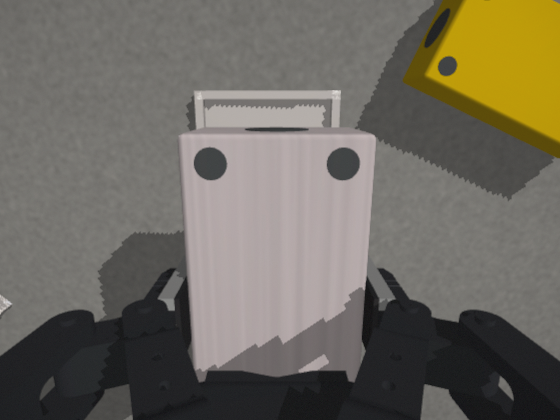

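Run:
```python
from h import *
np.set_printoptions(precision=4,suppress=True)
s,c=shot('wrist','w38');print(s['position'])
cv2.imwrite('pics/w38z.png',cv2.resize(cv2.imread('pics/w38.png')[75:175,170:390],None,fx=3.5,fy=3.5,interpolation=2))
a,b=see((194,91),.01,s,c)[1],see((341,91),.01,s,c)[1];print(a,b,np.linalg.norm(a-b))
zb=s['position'][2]-.1794+.038
print('block top front', see((180,136),zb,s,c)[1],see((375.5,136),zb,s,c)[1])
```

```text
[ 0.4453 -0.0089  0.2779]
[ 0.0768 -0.0503  0.2681] [0.0768 0.0399 0.2681] 0.09022971963062829
block top front [ 0.0592 -0.0283  0.1415] [0.0592 0.0294 0.1415]
```

View pics/w38z.png

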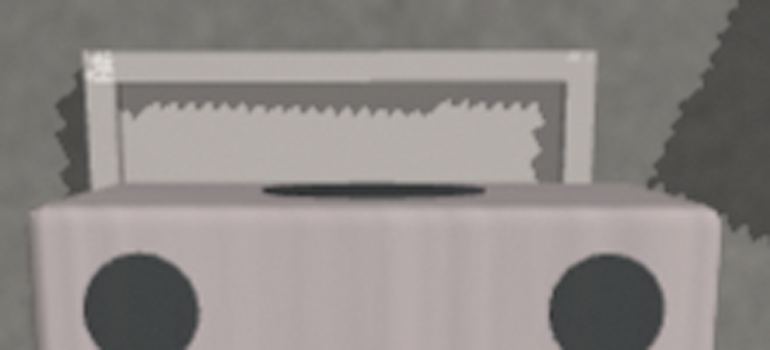

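Emit:
step_arm --deltas '[{"x": 0.002,"y": -0.0055,"z": 0.01,"rx": 0,"ry": 0,"rz": 0},{"x": 0.002,"y": -0.0055,"z": 0.03,"rx": 0,"ry": 0,"rz": 0},{"x": 0.002,"y": -0.0055,"z": 0.05,"rx": 0,"ry": 0,"rz": 0},{"x": 0.002,"y": -0.0055,"z": 0.065,"rx": 0,"ry": 0,"rz": 0},{"x": 0.002,"y": -0.0055,"z": 0.072,"rx": 0,"ry": 0,"rz": 0}]'

```text
time_s: 32.08
position: [0.4399, -0.013, 0.2044]
tcp_rot: [[-0.893, 0.45, -0.004], [0.45, 0.893, 0.001], [0.004, -0.001, -1.0]]
contact_force: [0.2, -0.5, -6.5]
gripper_width: 0.0589
```

Emit:
step_arm --deltas '[{"x": 0,"y": 0,"z": 0,"rx": 0,"ry": 0,"rz": 0},{"x": 0,"y": 0,"z": 0,"rx": 0,"ry": 0,"rz": 0},{"x": 0,"y": 0,"z": 0,"rx": 0,"ry": 0,"rz": 0},{"x": 0,"y": 0,"z": 0,"rx": 0,"ry": 0,"rz": 0}]'

```text
time_s: 32.42
position: [0.4426, -0.0133, 0.208]
tcp_rot: [[-0.893, 0.45, 0.003], [0.45, 0.893, -0.001], [-0.003, 0.001, -1.0]]
contact_force: [-0.3, 0.9, -7.3]
gripper_width: 0.0591
```

Run:
```python
from h import *
np.set_printoptions(precision=4,suppress=True)
s,c=shot('wrist','w39');print(s['position'],s['contact_force'])
```

```text
[ 0.4426 -0.0133  0.208 ] [-0.284   0.9272 -7.2847]
```

View pics/w39.png

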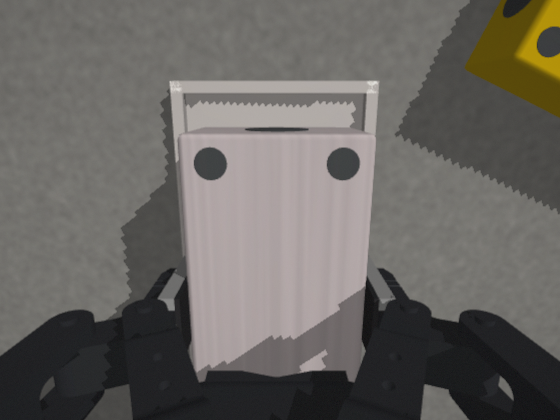

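Run:
```python
from h import *
np.set_printoptions(precision=4,suppress=True)
s,c=shot('wrist','w40');print(s['position'])
print(see((169,81),.01,s,c)[1],see((379,81),.01,s,c)[1])
```

```text
[ 0.4426 -0.0132  0.208 ]
[ 0.0781 -0.0459  0.1978] [0.0781 0.0442 0.1978]
```

Emit:
step_arm --deltas '[{"x": 0.003,"y": -0.001,"z": 0.004,"rx": 0,"ry": 0,"rz": 0},{"x": 0.003,"y": -0.001,"z": 0.01,"rx": 0,"ry": 0,"rz": 0},{"x": 0.003,"y": -0.001,"z": 0.016,"rx": 0,"ry": 0,"rz": 0},{"x": 0.003,"y": -0.001,"z": 0.02,"rx": 0,"ry": 0,"rz": 0},{"x": 0.003,"y": -0.001,"z": 0.022,"rx": 0,"ry": 0,"rz": 0}]'

```text
time_s: 32.93
position: [0.4379, -0.0125, 0.1838]
tcp_rot: [[-0.893, 0.45, -0.002], [0.45, 0.893, 0.0], [0.002, -0.001, -1.0]]
contact_force: [-0.5, -0.1, -7.4]
gripper_width: 0.0593
```

Emit:
step_arm --deltas '[{"x": 0,"y": 0,"z": 0,"rx": 0,"ry": 0,"rz": 0},{"x": 0,"y": 0,"z": 0.001,"rx": 0,"ry": 0,"rz": 0},{"x": 0,"y": 0,"z": 0.002,"rx": 0,"ry": 0,"rz": 0},{"x": 0,"y": 0,"z": 0.002,"rx": 0,"ry": 0,"rz": 0},{"x": 0,"y": 0,"z": 0.002,"rx": 0,"ry": 0,"rz": 0}]'

```text
time_s: 33.35
position: [0.4388, -0.0126, 0.1833]
tcp_rot: [[-0.893, 0.45, 0.001], [0.45, 0.893, -0.0], [-0.001, 0.0, -1.0]]
contact_force: [-1.6, -1.0, -2.6]
gripper_width: 0.0592
```

Emit:
step_arm --deltas '[{"x": 0,"y": 0,"z": 0.001,"rx": 0,"ry": 0,"rz": 0},{"x": 0,"y": 0,"z": 0.001,"rx": 0,"ry": 0,"rz": 0},{"x": 0,"y": 0,"z": 0.001,"rx": 0,"ry": 0,"rz": 0}]'

```text
time_s: 33.6
position: [0.4388, -0.0126, 0.1833]
tcp_rot: [[-0.893, 0.45, 0.0], [0.45, 0.893, -0.0], [-0.0, 0.0, -1.0]]
contact_force: [-4.8, -0.3, 9.9]
gripper_width: 0.0589
```

Run:
```python
from h import *
s=sense();print(s['position'],s['contact_force'])
shot('wrist','w41')
```

```text
[ 0.43878919 -0.01261057  0.18329691] [-4.8411091  -0.31076547  9.86884914]
```

View pics/w41.png

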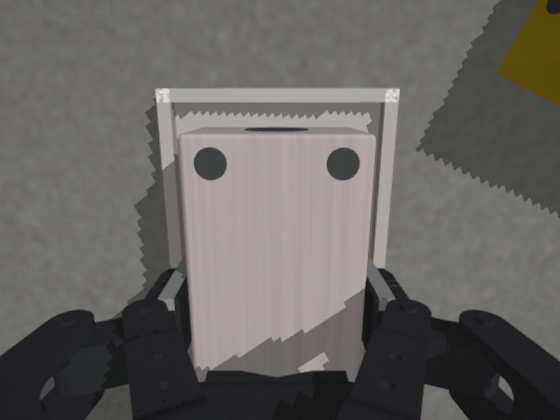

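Block sits on the floor inside the rim (10 N contact). Release, with the tips above the rim.

Emit:
step_arm --deltas '[{"x": 0,"y": 0,"z": 0,"rx": 0,"ry": 0,"rz": 0},{"x": 0,"y": 0,"z": 0,"rx": 0,"ry": 0,"rz": 0},{"x": 0,"y": 0,"z": 0,"rx": 0,"ry": 0,"rz": 0},{"x": 0,"y": 0,"z": 0,"rx": 0,"ry": 0,"rz": 0},{"x": 0,"y": 0,"z": 0,"rx": 0,"ry": 0,"rz": 0}]' --jaw 0

```text
time_s: 34.07
position: [0.4389, -0.0127, 0.1821]
tcp_rot: [[-0.893, 0.45, 0.001], [0.45, 0.893, -0.0], [-0.001, 0.0, -1.0]]
contact_force: [0.3, -0.0, -0.3]
gripper_width: 0.0854
```

Emit:
step_arm --deltas '[{"x": 0,"y": 0,"z": -0.015,"rx": 0,"ry": 0,"rz": 0},{"x": 0,"y": 0,"z": -0.04,"rx": 0,"ry": 0,"rz": 0},{"x": 0,"y": 0,"z": -0.075,"rx": 0,"ry": 0,"rz": 0},{"x": 0,"y": 0,"z": -0.11,"rx": 0,"ry": 0,"rz": 0},{"x": 0,"y": 0,"z": -0.15,"rx": 0,"ry": 0,"rz": 0}]'

```text
time_s: 34.48
position: [0.4377, -0.0124, 0.3324]
tcp_rot: [[-0.893, 0.45, -0.002], [0.45, 0.893, 0.0], [0.002, -0.001, -1.0]]
contact_force: [1.0, -0.0, -0.4]
gripper_width: 0.0853
```

Emit:
step_arm --deltas '[{"x": 0,"y": 0,"z": -0.03,"rx": 0,"ry": 0,"rz": 0},{"x": 0,"y": 0,"z": -0.05,"rx": 0,"ry": 0,"rz": 0},{"x": 0,"y": 0,"z": -0.05,"rx": 0,"ry": 0,"rz": 0},{"x": 0,"y": 0,"z": -0.05,"rx": 0,"ry": 0,"rz": 0},{"x": 0,"y": 0,"z": -0.05,"rx": 0,"ry": 0,"rz": 0}]'

```text
time_s: 34.9
position: [0.4381, -0.0125, 0.3809]
tcp_rot: [[-0.893, 0.45, -0.002], [0.45, 0.893, 0.0], [0.001, -0.0, -1.0]]
contact_force: [-0.4, 0.3, -0.0]
gripper_width: 0.0856
```

Run:
```python
from h import *
s,_=shot('wrist','w50');print(s['time_s'],s['position'],s['contact_force']);shot('side','s50');shot('top','t50')
```

```text
34.9 [ 0.43810023 -0.01249026  0.38086543] [-0.41498149  0.30032372 -0.03896266]
```

View pics/w50.png

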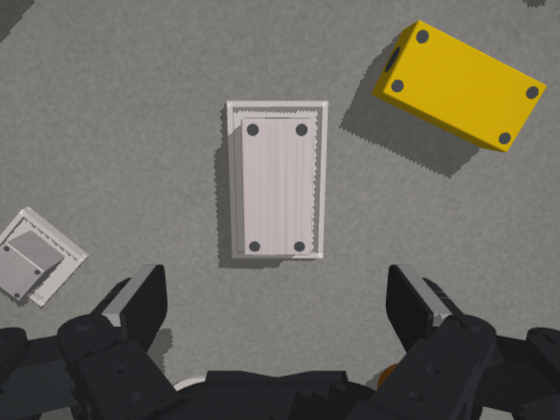

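View pics/s50.png

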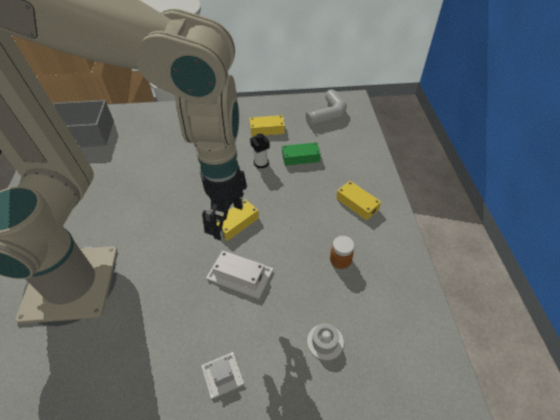

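View pics/t50.png

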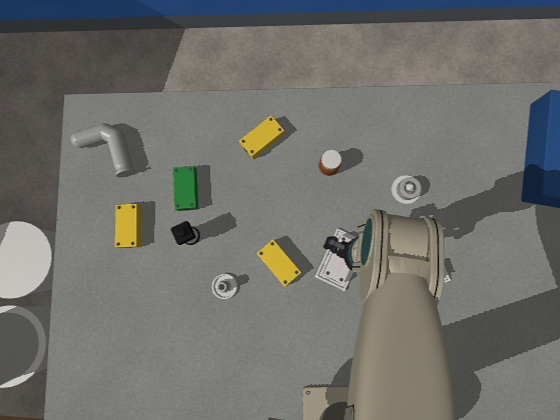

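Run:
```python
from h import *
np.set_printoptions(precision=4,suppress=True)
s,c=shot('wrist','w51')
B=np.array([see(p,.042,s,c)[1] for p in[(242,118),(315,118),(312,255),(244,255)]]);T=np.array([see(p,.01,s,c)[1] for p in[(226.5,101.5),(328,101.5),(323,259),(234,259)]])
print(B,T,B.mean(0)-T.mean(0))
```

```text
[[ 0.0586 -0.0276  0.3383]
 [ 0.0586  0.0316  0.3382]
 [-0.0606  0.0322  0.3378]
 [-0.0606 -0.0287  0.3378]] [[ 0.0719 -0.0438  0.3703]
 [ 0.0718  0.046   0.3702]
 [-0.0782  0.0465  0.3697]
 [-0.0782 -0.0418  0.3698]] [ 0.0022  0.0001 -0.032 ]
```

Block is within 2 mm of the tray centre (slack 10 mm). Handing in.

```bash
python3 -c "
from cell import *
print(hand_in())"
```

```text
the job is handed in; nothing more can be done
None
```

I took the pile apart from the top down and handed the job in at about 35 s of the 138 s allowed. The nozzle is in the round dish, the flange in the square tray, the ring over the post and the block in the long tray. Each part was lowered until light contact (about 5–10 N), released, then the arm backed straight up.

- **Final pictures:** the wrist, side and top pictures after the last release show the dish, post and long tray filled, with each part upright and inside its rim. The top view of the square tray was blocked by the arm, but the side and wrist views show the flange in place.
- **Block:** it lies about 2 mm from the centre of its tray, where the slack is 10 mm.
- **Bystanders:** the air filter, the jar and the green and yellow look-alikes look unmoved.
- **Robot at hand-in:** gripper open and clear of everything, with contact force near zero.

**Disagreements:** my first wrist-camera fix was about 8 mm off because the arm had not settled. Later settled views agreed with the top camera to within a few millimetres. The remaining offsets were corrected over each place before setting the part down. I found no failed check at the end.

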